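Space the dividers of a flask rack with a gauge block

TASK

Set the three orange dividers of the sloping culture-flask rack so that the first three slots are each just one gauge block wide. Take the white gauge block by its black handle and, beginning at the rack's fixed grey end wall on the right as the robot sees it, press it squarely, tapered nose first, right down to the bed between the wall and the first divider so that it pushes that divider out to the gap, then step it to the second and to the third slot, without shifting the divider already set behind it. Then stand the block upright in the middle of its blue pad, let go of it, and leave the other things on the bench undisturbed.

Things in the scene. Friction and masses are not known exactly. Their poses are not given: they have to be found in the camera images.
- gauge_mid (a point): loose white gauge block with black handle, 0.25 kg, standing upright on the blue pad; 122 mm high. Point: its centre, 61 mm above its foot. Own z up its height, y across its width (the gauging width), x along its 60 mm length. From the foot up: tapered nose 0-36 mm, widening on both sides from 18 to 44 mm in y (60 in x throughout); straight body 36-66 mm, 44 wide in y (the gap to set); black handle 66-122 mm, 36 x 36 mm square. The same both ways round (half turn about z).
- gauge_foot (a point): the middle of the gauge block's foot (underside), axes as the block's
- gauge: the gauge block as a whole; origin at its foot
- pad: fixed blue parking pad for the gauge, 110 x 120 mm, 4 mm thick (its top is 4 mm above the bench); origin at the centre of its underside. It lies on the left or on the right of the rack
- bed: grey bed of the fixed flask rack, 150 (x) x 258 (y) mm, tilted 25 degrees so that it slopes down towards the robot; origin on its upper surface at the centre, 85 mm above the bench. Axes: z square out of the bed (up and towards the robot), x up the slope (away from the robot), y along the row (to the robot's left). A 16 mm high lip runs along its low edge; the row has an end wall at both ends, 12 mm thick and 60 mm high. Bed, walls and rack do not move.
- end_wall (a point): the fixed grey end wall where the row begins (the -y end of the bed): middle of the top edge of its inner face (the face that looks to bed +y), 60 mm above the bed; axes as the bed's
- divider1_top (a point): orange upright divider plate, 8 mm thick (bed y), 120 long (bed x), 60 high; slides stiffly (about 3 N) along the bed's y only and stays where left. Point: middle of its top edge, 60 mm above the bed; axes as the bed's. First from the end wall; starts 5 to 11 mm too near the wall.
- divider2_top (a point): orange upright divider plate, 8 mm thick (bed y), 120 long (bed x), 60 high; slides stiffly (about 3 N) along the bed's y only and stays where left. Point: middle of its top edge, 60 mm above the bed; axes as the bed's. Second; must come to 52 mm (44 gap + 8 thickness) from the first, centre to centre; starts 5 to 11 mm short of its final place.
- divider3_top (a point): orange upright divider plate, 8 mm thick (bed y), 120 long (bed x), 60 high; slides stiffly (about 3 N) along the bed's y only and stays where left. Point: middle of its top edge, 60 mm above the bed; axes as the bed's. Third; must come to 52 mm from the second; starts 5 to 11 mm short of its final place.
- slot1 (a point): fixed point on the bed surface at the centre of the first slot when rightly set (22 mm from the end wall's inner face); axes as the bed's
- slot2 (a point): the same for the second slot (74 mm from the wall)
- slot3 (a point): the same for the third slot (126 mm from the wall)
- amber_bottle: bystander: loose amber bottle, 64 mm across, 115 high, standing beyond the pad; origin at its underside
- tray_flask: bystander: loose clear culture flask lying in an aluminium tray (220 x 150 mm, 18 high) at the side of the rack opposite the pad; 38 mm high, 155 long
- flask: bystander: loose clear culture flask lying in front of the rack, on the robot's side, 38 mm high, 155 long
- tip_box: bystander: loose grey and blue pipette-tip box, 120 x 85 x 72 mm high
- mouse: bystander: loose black computer mouse, 105 x 60 x 24 mm
There are look-alikes about, which are no part of the job. Several things look just like the pad: the one meant starts nearest to the robot's base.

How it is judged:
By the outcome, as a careful person would: the job done as asked, in the order asked, and still so for the second after the job is handed in, with the robot touching nothing.
It also fails if it takes over 67 s, if anything falls off the work surface, if the arm or the gripper's body presses on something with over 40 N, if the wrist force passes 120 N, or if a joint passes its speed limit or range.

ROBOT

A 6-joint arm with a two-finger parallel gripper is mounted at the origin on the work surface. World frame = base frame: x ahead of the robot, y to its left, z up, the work surface at z = 0. Lengths are in m, angles in rad, forces in N, time in s.
With the tool pointing down it reaches from about 0.35 to 0.85 m from the base axis. Payload 8.1 kg.
Tool frame: the origin (TCP) lies at the very end of the fingers, on their centre line; the grasp point (between the pads) lies 19 mm behind it; z points along the fingers, y is the direction in which the jaws open and shut (so a half turn about z gives the same grasp; the last joint's range is limited). The gripper opens to 93 mm and grips with 3 to 60 N. Pads are 15 mm wide; open, the fingers measure 128 mm over their backs; the gripper's body (75 mm by 188 mm) begins 65 mm behind the grasp point.
Start: joints at [-1.339, 0.13, 1.488, -0, 1.523, -0.085], TCP at [0.187, -0.57, 0.187] pointing down, gripper open.
Joint ranges: [-2.96, 2.96], [-0.89, 2.26], [0.02, 2.5], [-1.34, 4.48], [0, 2.73], [-2.66, 2.66]. Speed limits (rad/s): [2.39, 2.39, 2.79, 3.14, 3.14, 3.14].

INTERFACE

Orientations are given as a rotation vector (axis times angle).
In Python, from plant import robot gives the robot as it stands.
- The arm moves only by the tool jog_arm, never from a script. Its argument "commands" is a list of rows, each a list of 3 entries, a list of its own where there are three numbers: the shift along the world's x, y, z scaled (see below), then the turn, a rotation vector about the world's x, y, z scaled (see below), then the closure, from -1 (fully open) to 1 (shut), so that 0 is half open. In form: [[[tx, ty, tz], [ax, ay, az], hand], ...]. A call has 1 to 10 rows; each row is the pose to reach, as a shift and turn from the pose measured when the call began, turning the shorter way round; what a row does not reach only later rows make up. The controller multiplies each number of a shift by 0.6 m and each number of a turn by 2 pi rad. A row lasts 1/8 s, in which the tool goes at most 62.5 mm and 10.7 degrees, less where a joint would pass 70% of its speed; a pose out of reach is approached as far as the arm can. A call with a number of a shift or a turn outside -1 to 1 is refused whole. A call with a gripper value outside its range is refused whole. The fingers move at their own pace and stop on an object; "newtons" is the grip in N (left out, the last holds). Time passes only in rows, so rows that repeat a pose let the fingers close. It gives the time, the measured TCP pose, the force and the opening at its end, in the units of the state.
- robot.read_state(): the state, without advancing time (a new reading comes with each control period).
- robot.read_camera(name): name is "scene" or "top" or "wrist"; returns a dict with "pixels" (400x640x3 uint8, red, green, blue), "fovy" (degrees; the focal length in pixels is half the picture's height over the tangent of half this angle, whatever the lens; pixels are square), "cx", "cy" (the principal point, pixels), "rvec" (rotation vector, rad) and "tvec" (3), from world to camera coordinates, as OpenCV has them; the wrist camera has in their place "tool_from_camera" (4x4, takes a point from camera to tool coordinates, whose origin is the TCP and whose axes are the flange's). Camera axes: x right, y down, z forward; pixel columns grow to the right and rows downward; lengths in m; the calibration is good to about 2 mm. A picture is of the moment at which its call begins: read the wrist's pose just before it. There is no depth.
- robot.close_job(): hands the job in, once; it reports no verdict.
Trained networks look in the newest picture that a camera, given by its name, has taken for a name from the list of things; names that differ only in an ending like _2 or _b are one class to them, and where a whole thing is asked for, a point or a joint stands for the part that bears it (a point fixed in the world has none). Each returns a list of dicts, best first, with "p" (0 to 1); they miss things now and then, are a little off and sometimes report something else, mostly with a low value. They report only what shows in the picture. A call takes as long as a camera call. They do not tell look-alikes from the thing itself.
- robot.trace(camera, name): "pixels" (400x640 bool, what is visible of it) and "uv" ([column, row] in pixels, amid what is visible of it).
The state is a dict: "t": time; "q": joint angles; "dq": joint speeds; "joint_torque": joint torques, N m; "tool_pos": TCP position; "orientation": TCP orientation; "force": force on the tool from outside, world axes, zero at the start; "wrist_torque": the same for the moment, N m; "opening": finger opening in m.
Only numpy, scipy, OpenCV 4.12 (cv2) and the standard library are available. Lean on these libraries where they do the work, as an engineer would, in place of code of your own. Each camera call takes 0.05 s, during which the arm holds its last target.

## Working session

There is one attempt and no reset: what is moved stays moved. The work goes in short steps, Python scripts to look and compute and a tool call to move; the robot and the scene stay as the last step left them, time stands still between calls to the robot, and variables do not carry over. Pictures are saved under pics/ and viewed, and the job is handed in when it is done.

Besides the shell and the picture viewer there is one more tool, called after "Request:" by a JSON object that holds its "method" and its "body", one argument or row to a line. jog_arm: Moves the arm, as the interface text tells. Shifts and turns lie within -1 to 1; 1 stands for 0.6 m of shift or 2 pi rad of turn. Its arguments: {"type":"object","properties":{"commands":{"type":"array"},"newtons":{"type":"number"}},"required":["commands"]}

```bash
ls; mkdir -p pics; cat > h.py <<'E'
import numpy as np, cv2
from scipy.spatial.transform import Rotation as R
from plant import robot
def cam(name):
    s=robot.read_state()
    c=robot.read_camera(name)
    f=200/np.tan(np.radians(c['fovy'])/2)
    K=np.array([[f,0,c['cx']],[0,f,c['cy']],[0,0,1.]])
    if 'rvec' in c:
        Rm=R.from_rotvec(np.ravel(c['rvec'])).as_matrix(); t=np.ravel(c['tvec'])
    else:
        T=np.eye(4);T[:3,:3]=R.from_rotvec(s['orientation']).as_matrix();T[:3,3]=s['tool_pos']
        M=np.linalg.inv(T@np.array(c['tool_from_camera'])); Rm=M[:3,:3];t=M[:3,3]
    return dict(img=c['pixels'],K=K,R=Rm,t=t)
def proj(C,p):
    q=(C['R']@np.atleast_2d(p).T).T+C['t']; q=(C['K']@q.T).T
    return q[:,:2]/q[:,2:]
def ray(C,uv):
    d=C['R'].T@np.linalg.inv(C['K'])@np.array([uv[0],uv[1],1.]); o=-C['R'].T@C['t']
    return o,d/np.linalg.norm(d)
def onz(C,uv,z):
    o,d=ray(C,uv); return o+d*(z-o[2])/d[2]
def tri(rays):
    A=np.zeros((3,3));b=np.zeros(3)
    for o,d in rays:
        P=np.eye(3)-np.outer(d,d);A+=P;b+=P@o
    x=np.linalg.solve(A,b); return x,[np.linalg.norm((np.eye(3)-np.outer(d,d))@(x-o)) for o,d in rays]
def save(img,n): cv2.imwrite('pics/'+n,cv2.cvtColor(img,cv2.COLOR_RGB2BGR))
E
python3 - <<'E'
from h import *
print(robot.read_state())
for n in ['scene','top']:
    C=cam(n); save(C['img'],n+'0.png'); print(n,C['K'][0,0],-C['R'].T@C['t'])
    for k in ['gauge_mid','gauge_foot','gauge','pad','bed','end_wall','divider1_top','divider2_top','divider3_top','slot1','slot2','slot3','amber_bottle','tray_flask','flask','tip_box','mouse']:
        print(k,[(np.round(d['uv'],1).tolist(),round(d['p'],2),int(d['pixels'].sum())) for d in robot.trace(n,k)])
print(robot.read_state()['t'])
E
```

```text
pics
{'t': 0.0, 'q': array([-1.33937606e+00,  1.31175044e-01,  1.48930223e+00, -1.49573186e-05,
        1.52298882e+00, -8.54237380e-02]), 'dq': array([ 0.00181453, -0.00170836,  0.00092219, -0.00044527, -0.00145969,
        0.00047775]), 'joint_torque': array([-4.89528848e-04, -5.59826410e+01, -4.91773868e+01,  7.67961983e-02,
        3.50240234e-02, -1.61286630e-04]), 'tool_pos': array([ 0.18679613, -0.5695085 ,  0.18606661]), 'orientation': array([-3.10040776e+00, -4.95324707e-01,  2.37891846e-04]), 'force': array([0.56981855, 0.29742632, 0.64272638]), 'wrist_torque': array([-0.01340318,  0.0111914 , -0.04819885]), 'opening': 0.09285494837143553}
scene 457.03237784468104 [1.01339075 0.4114138  1.15941744]
gauge_mid [([304.6, 123.3], 0.81, 631), ([310.1, 138.8], 0.58, 621)]
gauge_foot [([304.8, 122.9], 0.86, 587)]
gauge [([304.8, 120.7], 0.55, 592)]
pad [([305.4, 136.6], 0.87, 664), ([271.1, 106.7], 0.73, 860)]
bed [([346.1, 227.8], 0.79, 5119), ([355.8, 235.8], 0.48, 530)]
end_wall [([346.7, 233.9], 0.74, 5181)]
divider1_top [([338.8, 205.9], 0.93, 551)]
divider2_top [([348.3, 217
[... 919 characters left out ...]
39, 483)]
bed [([265.2, 192.3], 0.96, 5890), ([406.3, 253.2], 0.54, 509)]
end_wall [([264.6, 187.2], 0.95, 5907), ([408.1, 252.4], 0.29, 509)]
divider1_top [([291.2, 201.8], 0.55, 252)]
divider2_top [([274.5, 195.3], 0.63, 229), ([264.9, 192.4], 0.4, 5815)]
divider3_top [([254.0, 191.0], 0.83, 370)]
slot1 [([266.5, 187.7], 0.65, 5783)]
slot2 [([266.5, 187.7], 0.65, 5783)]
slot3 [([266.5, 187.7], 0.65, 5783)]
amber_bottle [([394.0, 210.2], 0.59, 539), ([181.7, 145.6], 0.57, 1607)]
tray_flask [([159.6, 241.0], 0.71, 1586)]
flask [([290.2, 278.2], 0.94, 1381)]
tip_box [([183.1, 145.1], 0.8, 1735), ([272.8, 194.0], 0.56, 289), ([267.5, 189.7], 0.27, 5745)]
mouse [([374.9, 151.6], 0.66, 705)]
1.8
```

View pics/scene0.png

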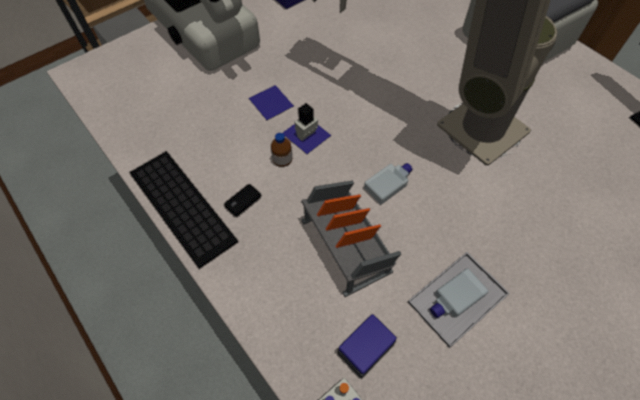

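View pics/top0.png

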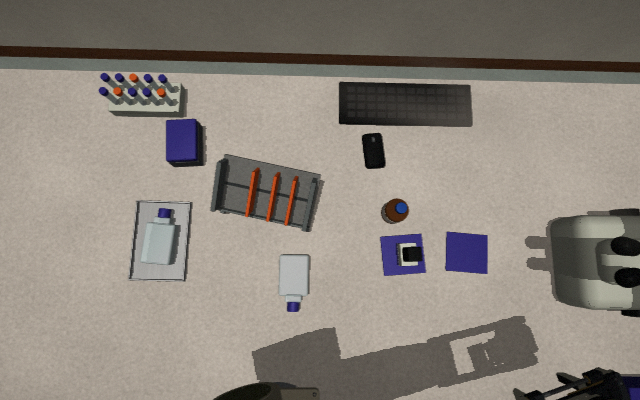

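```bash
python3 - <<'E'
import cv2
a=cv2.imread('pics/top0.png')[140:240,195:335]; cv2.imwrite('pics/tz.png',cv2.resize(a,None,fx=5.7,fy=5.7,interpolation=cv2.INTER_CUBIC))
a=cv2.imread('pics/scene0.png')[170:300,290:420]; cv2.imwrite('pics/sz.png',cv2.resize(a,None,fx=4.6,fy=4.6,interpolation=cv2.INTER_CUBIC))
from h import *
s=robot.read_state(); C=cam('wrist'); save(C['img'],'w0.png'); print(C['K'],-C['R'].T@C['t'],C['R'])
C=cam('top')
for uv in [(402.5,254.5),(466.5,252.5),(396,211)]: print(onz(C,uv,0.004))
print(onz(C,(265,192),.085), onz(C,(411,254),.126))
E
```

```text
[[320.7526538    0.         320.61407491]
 [  0.         320.7526538  201.50938623]
 [  0.           0.           1.        ]] [ 0.24950571 -0.54791604  0.3839752 ] [[ 0.31112924 -0.95036672  0.00130562]
 [-0.92322836 -0.3019182   0.23768636]
 [-0.22549502 -0.07515656 -0.97134108]]
[ 0.46242352 -0.3427029   0.004     ]
[ 0.47015269 -0.52596852  0.004     ]
[ 0.58597932 -0.32717157  0.004     ]
[0.62120187 0.04125819 0.085     ] [ 0.46272688 -0.33196577  0.126     ]
```

View pics/tz.png

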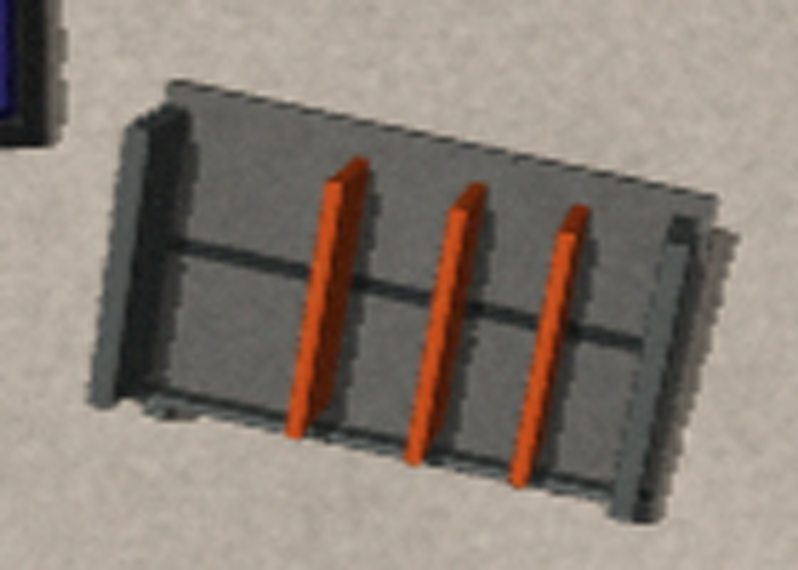

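View pics/sz.png

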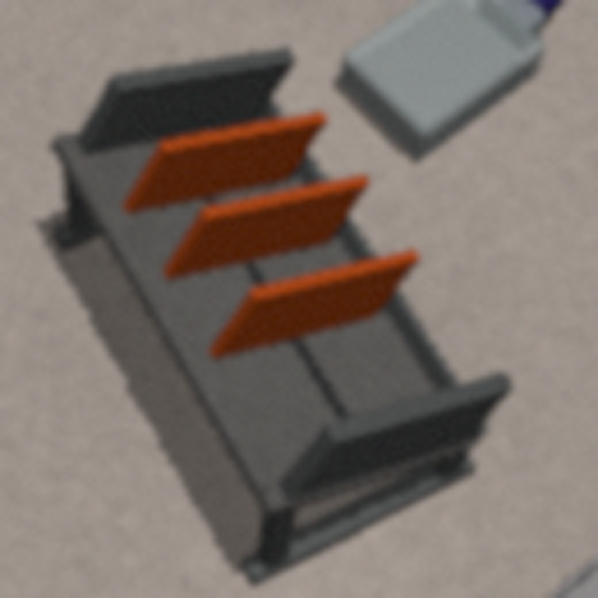

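View pics/w0.png

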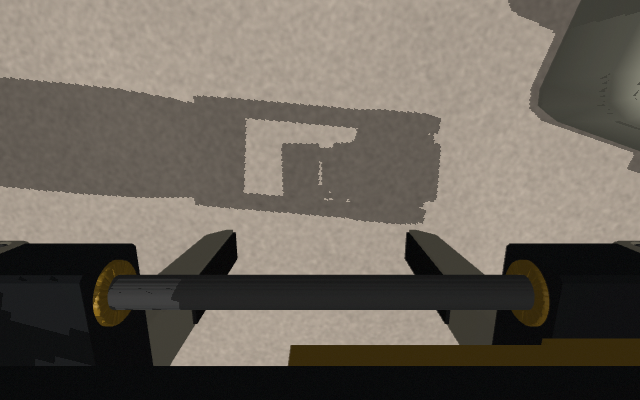

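Request:
{"method": "jog_arm", "body": {
  "commands": [
    [[0.355,0.383,0.107],[0,0,-0.0503],-1],
    [[0.355,0.383,0.107],[0,0,-0.0503],-1],
    [[0.355,0.383,0.107],[0,0,-0.0503],-1],
    [[0.355,0.383,0.107],[0,0,-0.0503],-1],
    [[0.355,0.383,0.107],[0,0,-0.0503],-1],
    [[0.355,0.383,0.107],[0,0,-0.0503],-1],
    [[0.355,0.383,0.107],[0,0,-0.0503],-1],
    [[0.355,0.383,0.107],[0,0,-0.0503],-1]
  ]
}}

```text
t: 2.9
tool_pos: [0.3989, -0.3412, 0.2507]
orientation: [-3.141, 0.001, 0.002]
force: [-0.8, -0.4, 0.1]
opening: 0.0926
```

```bash
python3 - <<'E'
from h import *
C=cam('wrist'); save(C['img'],'w1.png'); s=robot.read_state(); print(s['t'],s['tool_pos'],R.from_rotvec(s['orientation']).as_matrix(),s['force'],np.abs(s['dq']).max())
import pickle; pickle.dump(C,open('w1.pkl','wb'))
E
```

```text
2.95 [ 0.39877632 -0.34134655  0.25072213] [[ 9.99998798e-01 -1.23000094e-03 -9.44356088e-04]
 [-1.22958376e-03 -9.99999146e-01  4.42208873e-04]
 [-9.44899199e-04 -4.41047177e-04 -9.99999456e-01]] [-0.12193082 -0.52769201  0.12061229] 0.0037173513763654148
```

View pics/w1.png

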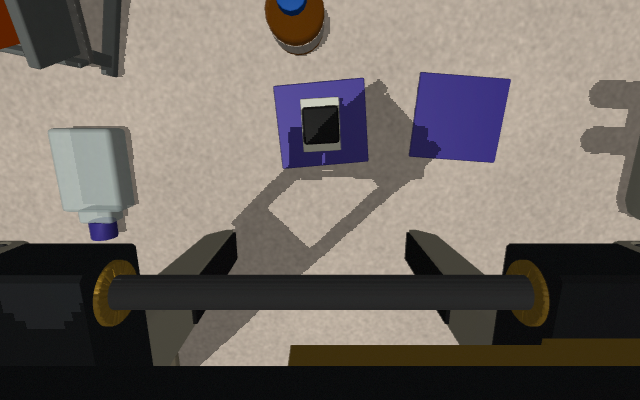

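```bash
python3 - <<'E'
import cv2
a=cv2.imread('pics/w1.png')[70:175,265:375]; cv2.imwrite('pics/w1z.png',cv2.resize(a,None,fx=5.5,fy=5.5,interpolation=cv2.INTER_CUBIC))
E
```

```text
(no output)
```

View pics/w1z.png

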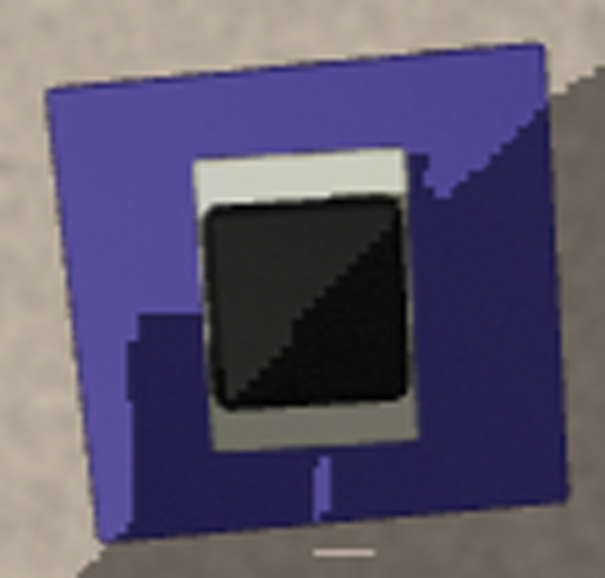

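```bash
python3 - <<'E'
from h import *
import pickle; C=pickle.load(open('w1.pkl','rb'))
for n,z,P in [('handle',.126,[(204,208),(403,196),(408,400),(217,410)]),('body',.070,[(194,160),(406,148),(418,439),(212,452)]),('pad',.004,[(46,90),(543,43),(569,501),(100,543)])]:
    W=np.array([onz(C,((u+.5)/5.5-.5+265,(v+.5)/5.5-.5+70),z)[:2] for u,v in P])
    d=[W[0]-W[3],W[1]-W[2],W[0]-W[1],W[3]-W[2]]
    print(n,W.mean(0),[ (round(np.linalg.norm(x)*1000,1), round(np.degrees(np.arctan2(x[1],x[0])),1)) for x in d])
E
```

```text
handle [ 0.46286814 -0.33978333] [(np.float64(34.9), np.float64(3.0)), (np.float64(35.2), np.float64(2.1)), (np.float64(34.9), np.float64(93.3)), (np.float64(34.4), np.float64(92.9))]
body [ 0.4629771  -0.33974412] [(np.float64(59.2), np.float64(2.8)), (np.float64(58.9), np.float64(3.2)), (np.float64(43.3), np.float64(93.0)), (np.float64(43.8), np.float64(93.5))]
pad [ 0.46297258 -0.34146516] [(np.float64(108.6), np.float64(5.1)), (np.float64(108.6), np.float64(5.2)), (np.float64(118.3), np.float64(95.0)), (np.float64(118.5), np.float64(95.1))]
```

Request:
{"method": "jog_arm", "body": {
  "commands": [
    [[0.106,0.002,-0.06],[0,0,0.0083],-1],
    [[0.107,0.002,-0.15],[0,0,0.0083],-1],
    [[0.107,0.002,-0.23],[0,0,0.0083],-1],
    [[0.107,0.002,-0.2845],[0,0,0.0083],-1],
    [[0.107,0.002,-0.2845],[0,0,0.0083],-1],
    [[0.107,0.002,-0.2845],[0,0,0.0083],-1],
    [[0.107,0.002,-0.2845],[0,0,0.0083],-0.5]
  ]
}}

```text
t: 3.82
tool_pos: [0.464, -0.3417, 0.0825]
orientation: [3.138, 0.079, 0.003]
force: [0.4, -0.1, -0.4]
opening: 0.0871
```

```bash
python3 - <<'E'
from h import *
C=cam('wrist'); save(C['img'],'w2.png'); s=robot.read_state(); print(s['t'],s['tool_pos'],R.from_rotvec(s['orientation']).as_euler('zyx',True),s['force'],s['wrist_torque'],s['opening'])
E
```

```text
3.875 [ 0.46401871 -0.34139016  0.08229982] [-2.89555518e+00  9.88746932e-02  1.79888678e+02] [ 0.69648724 -0.25409428 -0.82153123] [ 0.01980078  0.02261377 -0.02530874] 0.08330827053906076
```

View pics/w2.png

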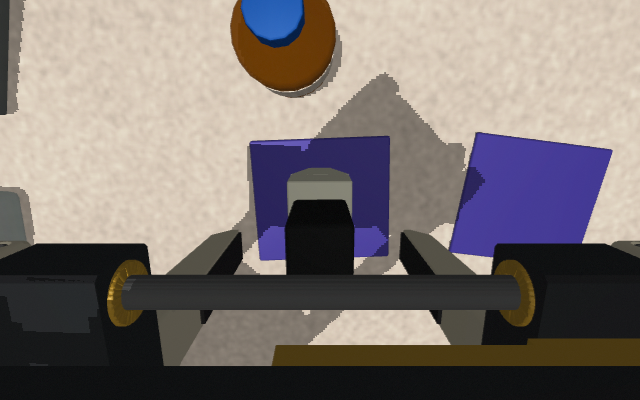

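Request:
{"method": "jog_arm", "body": {
  "commands": [
    [[-0.001,0.0025,-0.003],[0,0,0],0.2],
    [[-0.001,0.0025,-0.003],[0,0,0],0.5],
    [[-0.001,0.0025,-0.003],[0,0,0],0.6],
    [[-0.001,0.0025,-0.003],[0,0,0],1],
    [[-0.001,0.0025,-0.003],[0,0,0],1],
    [[-0.001,0.0025,-0.003],[0,0,0],1]
  ],
  "newtons": 35
}}

```text
t: 4.62
tool_pos: [0.4634, -0.3399, 0.0804]
orientation: [3.139, 0.079, 0.002]
force: [-0.6, -0.9, -1.1]
opening: 0.0357
```

Request:
{"method": "jog_arm", "body": {
  "commands": [
    [[0,0,0.1],[0,0,0],1],
    [[0,0,0.2],[0,0,0],1],
    [[0.02,0.1,0.3],[0,0,-0.0389],1],
    [[0.061,0.2,0.333],[0,0,-0.0389],1],
    [[0.061,0.3,0.333],[0,0,-0.0389],1],
    [[0.061,0.4,0.333],[0,0,-0.0389],1],
    [[0.061,0.5,0.333],[0,0,-0.0389],1],
    [[0.061,0.6,0.333],[0,0,-0.0389],1],
    [[0.061,0.633,0.333],[0,0,-0.0389],1],
    [[0.061,0.633,0.333],[0,0,-0.0389],1]
  ]
}}

```text
t: 5.88
tool_pos: [0.4994, 0.0423, 0.2796]
orientation: [3.126, -0.298, 0.0]
force: [-0.7, -0.5, -3.3]
opening: 0.0354
```

```bash
python3 - <<'E'
from h import *
C=cam('wrist'); save(C['img'],'w3.png'); s=robot.read_state(); print(s['t'],s['tool_pos'],s['orientation'],s['force'],s['wrist_torque'],s['opening'],np.abs(s['dq']).max())
import pickle; pickle.dump(C,open('w3.pkl','wb'))
a=C['img'][0:230,170:500];save(cv2.resize(a,None,fx=2.4,fy=2.4,interpolation=cv2.INTER_CUBIC),'w3z.png')
E
```

```text
5.925 [0.49959247 0.0407119  0.27966798] [ 3.12471917e+00 -2.99983979e-01  4.88441189e-04] [ 0.32736066 -0.32270645 -1.9344374 ] [ 0.01595535 -0.00113684 -0.03243519] 0.03527413451858215 0.04315246018852039
```

View pics/w3.png

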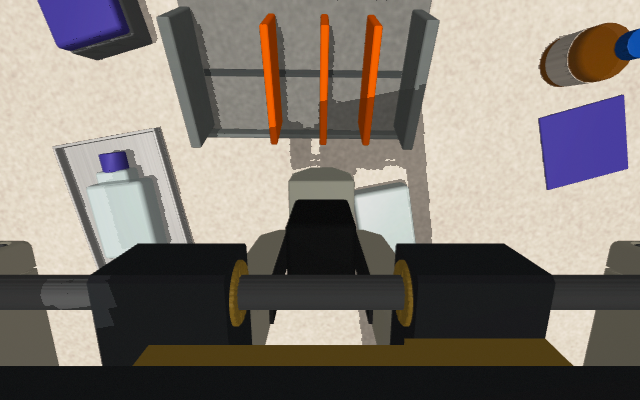

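Request:
{"method": "jog_arm", "body": {
  "commands": [
    [[0.12,-0.02,0.0],[0,0,0],1],
    [[0.12,-0.02,0.0],[0,0,0],1],
    [[0.12,-0.02,0.0],[0,0,0],1],
    [[0.12,-0.02,0.0],[0,0,0],1],
    [[0.12,-0.02,0.0],[0,0,0],1]
  ]
}}

```text
t: 6.55
tool_pos: [0.5712, 0.0286, 0.2808]
orientation: [3.125, -0.3, 0.003]
force: [-0.1, 0.5, -2.2]
opening: 0.0359
```

```bash
python3 - <<'E'
from h import *
C=cam('wrist'); save(C['img'],'w4.png'); s=robot.read_state(); print(s['t'],s['tool_pos'],s['orientation'],s['force'],s['wrist_torque'],s['opening'],np.abs(s['dq']).max())
import pickle; pickle.dump(C,open('w4.pkl','wb'))
a=C['img'][20:210,150:450];save(cv2.resize(a,None,fx=2.6,fy=2.6,interpolation=cv2.INTER_CUBIC),'w4z.png')
E
```

```text
6.6 [0.57126301 0.02868589 0.28076837] [ 3.12480677e+00 -3.00063782e-01  3.09438512e-03] [ 0.42977779  0.41634182 -3.0415995 ] [0.03348423 0.01710912 0.03320753] 0.03565315634926692 0.004644528111159866
```

View pics/w4z.png

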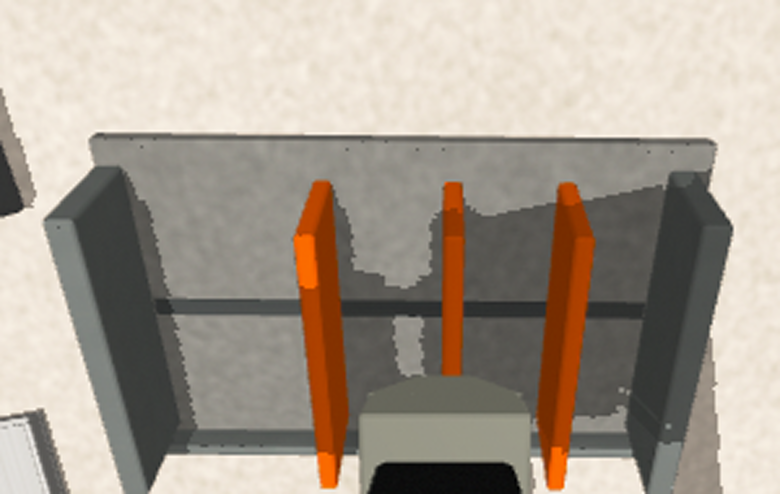

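```bash
python3 - <<'E'
import pickle,cv2
from h import *
C=pickle.load(open('w4.pkl','rb'))
def z(u0,v0,w,h,f,n): save(cv2.resize(C['img'][v0:v0+h,u0:u0+w],None,fx=f,fy=f,interpolation=cv2.INTER_CUBIC),n)
z(340,65,100,75,8,'a1.png'); z(340,130,100,75,8,'a2.png'); z(160,65,100,75,8,'a3.png')
E
```

```text
(no output)
```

View pics/a1.png

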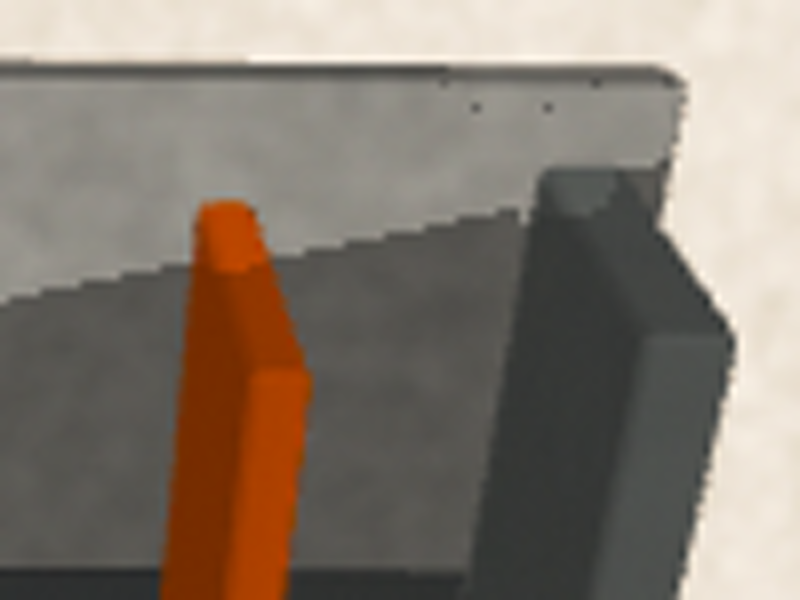

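View pics/a2.png

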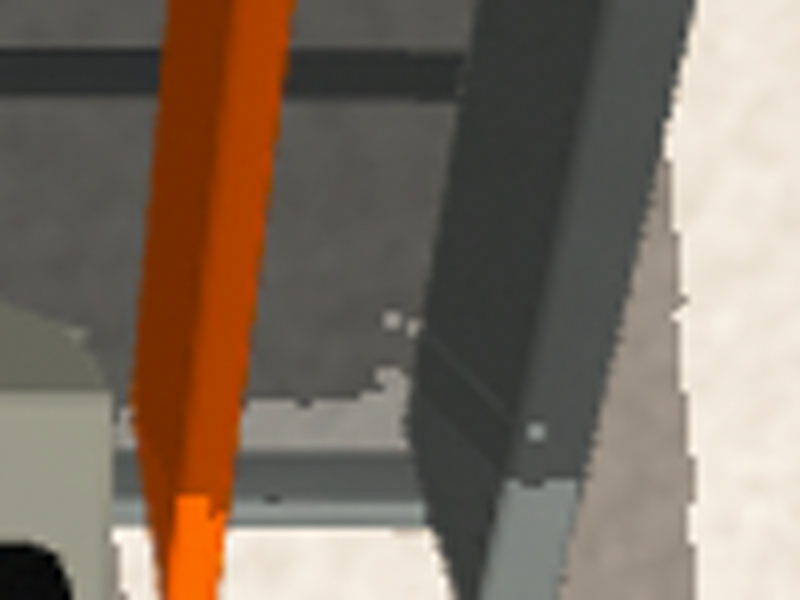

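View pics/a3.png

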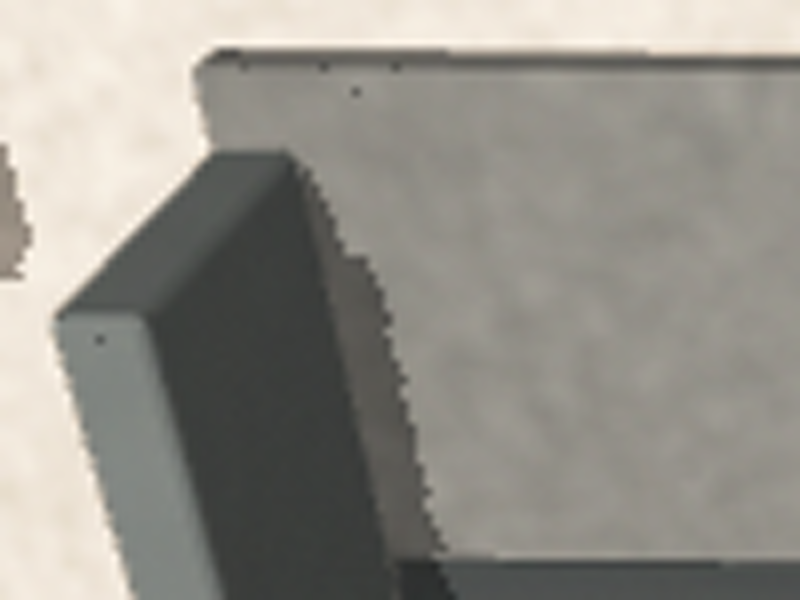

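```bash
cat > fit.py <<'E'
from h import *
import pickle
from scipy.optimize import least_squares
C=pickle.load(open('w4.pkl','rb'))
O={1:(340,65),2:(340,130),3:(160,65)}
L={ # name: list of (crop,u,v)
'Rbase':[(1,527,210),(1,473,560),(2,472,40),(2,428,300),(2,410,400)],
'Rtin':[(1,641,345),(1,597,580),(2,600,40),(2,507,440),(2,480,600)],
'Rtout':[(1,732,360),(2,693,20),(2,585,480)],
'Ltin':[(3,150,325),(3,222,595)],
'Ltout':[(3,60,330),(3,135,595)],
'Lbase':[(3,305,190),(3,395,570)],
'far':[(1,50,79),(1,600,82),(3,240,67),(3,790,71)],
'Rside':[(1,683,100),(1,661,215)],
'Lside':[(3,196,80),(3,211,148)],
'D1r':[(1,306,390),(1,285,590),(2,293,20),(2,235,480)],
'D1l':[(1,250,385),(1,227,590),(2,235,20),(2,178,490)],
}
def pose(x,y,yaw,z=.085):
    Rb=R.from_euler('z',yaw).as_matrix()@R.from_euler('y',-np.radians(25)).as_matrix()
    return Rb,np.array([x,y,z])
def lines(p):
    yr,yl,d1=p[3:6]
    return {'Rbase':((-.07,yr,0),(.05,yr,0)),'Rtin':((-.06,yr,.06),(.06,yr,.06)),'Rtout':((-.06,yr-.012,.06),(.06,yr-.012,.06)),
    'Lbase':((-.07,yl,0),(.05,yl,0)),'Ltin':((-.06,yl,.06),(.06,yl,.06)),'Ltout':((-.06,yl+.012,.06),(.06,yl+.012,.06)),
    'far':((.074,-.12,0),(.074,.12,0)),'Rside':((.04,-.129,0),(.07,-.129,0)),'Lside':((.04,.129,0),(.07,.129,0)),
    'D1r':((-.06,d1-.004,.06),(.06,d1-.004,.06)),'D1l':((-.06,d1+.004,.06),(.06,d1+.004,.06))}
def res(p,full=False):
    Rb,t=pose(p[0],p[1],p[2],p[6]); out=[];D={}
    for k,(a,b) in lines(p).items():
        q=proj(C,np.array([Rb@np.array(a)+t,Rb@np.array(b)+t])); d=q[1]-q[0]; n=np.array([-d[1],d[0]])/np.linalg.norm(d)
        r=[(np.array([O[c][0]+(u+.5)/8-.5,O[c][1]+(v+.5)/8-.5])-q[0])@n for c,u,v in L[k]]
        D[k]=np.round(r,2); out+=r
    return D if full else np.array(out+[(p[6]-.085)/.0005*.3])
if __name__=='__main__':
    for zz in (0,):
        r=least_squares(res,[.63,.04,-.19,-.117,.117,-.08,.085],x_scale=[.01,.01,.01,.01,.01,.01,.01])
        p=r.x; print(np.round(p,4),np.degrees(p[2]),np.sqrt(np.mean(r.fun**2))); print(res(p,True))
        J=r.jac; cov=np.linalg.inv(J.T@J)*.25**2; print(np.sqrt(np.diag(cov)))
        Rb,t=pose(p[0],p[1],p[2],p[6]); print('bedy',Rb[:,1],'bedz',Rb[:,2])
        print('slot1 world',Rb@[0,p[3]+.022,0]+t)
        np.save('fit.npy',p)
E
python3 fit.py
```

```text
[ 0.6237  0.0372 -0.199  -0.1104  0.1164 -0.0684  0.0829] -11.402329385824677 0.5615382362653929
{'Rbase': array([-0.13,  0.7 ,  0.57,  0.71,  0.63]), 'Rtin': array([-0.05,  0.54,  0.4 , -0.8 , -0.03]), 'Rtout': array([-0.95, -0.57, -0.64]), 'Lbase': array([-0.93, -0.57]), 'Ltin': array([-0.09, -0.43]), 'Ltout': array([1.22, 0.58]), 'far': array([-0.26, -0.09, -0.02,  0.04]), 'Rside': array([-0.38, -0.17]), 'Lside': array([0.4 , 0.15]), 'D1r': array([-0.88, -0.34, -0.14, -0.1 ]), 'D1l': array([ 0.43,  0.36,  0.68, -0.01])}
[0.00012856 0.00016063 0.00105147 0.00020006 0.00021084 0.00019316
 0.00028182]
bedy [0.19769719 0.98026314 0.        ] bedz [-0.4142771   0.08355044  0.90630779]
slot1 world [ 0.60623208 -0.04943491  0.08292864]
```

```bash
python3 - <<'E'
from fit import *
s=robot.read_state(); T=R.from_rotvec([ 3.12480677e+00,-3.00063782e-01,3.09438512e-03]).as_matrix(); o=np.array([0.57126301,0.02868589,0.28076837])
# block: TCP is 0.0764 above foot; body top at 66 => tool z=+0.0104
zt=.0764-.066
P=[o+T@np.array([.03,y,zt]) for y in (-.022,.022)]+[o+T@np.array([.018,y,.0764-.122]) for y in (-.018,.018)]
print((proj(C,np.array(P))-[150,20]+.5)*2.6-.5)
a=C['img'][150:240,270:370];save(cv2.resize(a,None,fx=8,fy=8,interpolation=cv2.INTER_CUBIC)[:600],'a4.png')
print((proj(C,np.array(P))-[270,150]+.5)*8-.5)
E
```

```text
[[363.1846184  414.45762887]
 [538.04841449 414.33698653]
 [358.1897957  526.81904157]
 [547.86603984 526.66150787]]
[[158.52959509 236.29270423]
 [696.57204458 235.92149702]
 [143.16090985 582.0201279 ]
 [726.78012258 581.53540883]]
```

View pics/a4.png

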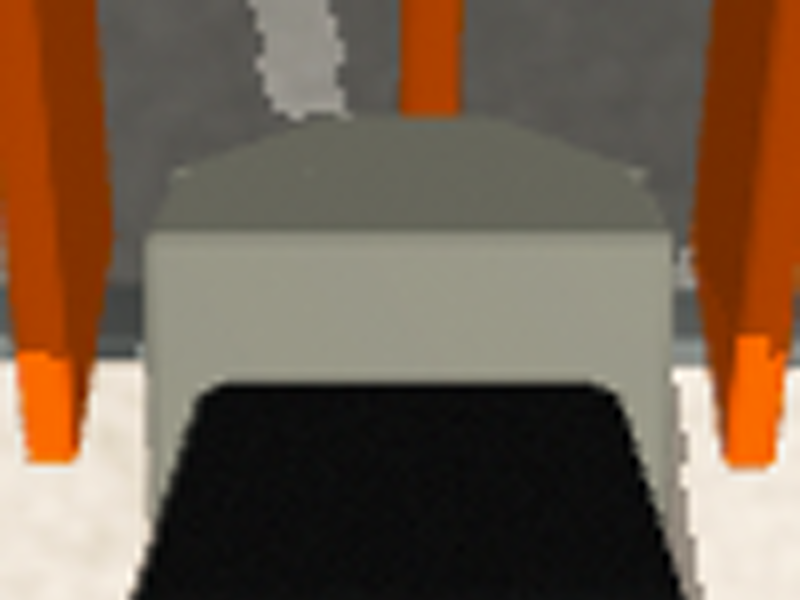

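```bash
cat > bed.py <<'E'
from h import *
import sys,os
p=np.load('fit.npy'); yaw=p[2]
Rb=R.from_euler('z',yaw).as_matrix()@R.from_euler('y',-np.radians(25)).as_matrix()
bx,by,bz=Rb.T
S1=np.array([0.6058,-0.0514,0.085])  # slot1 estimate
FT=.0764
Rt=np.column_stack([bx,-by,-bz])
def show(n=1):
    s=robot.read_state(); T=R.from_rotvec(s['orientation']).as_matrix()
    foot=s['tool_pos']+T[:,2]*FT
    b=Rb.T@(foot-S1)
    e=R.from_matrix(Rt.T@T).as_rotvec(True)
    F0=np.load('F0.npy') if os.path.exists('F0.npy') else np.zeros(3)
    print('t',round(s['t'],2),'tcp',np.round(s['tool_pos'],4),'foot bed mm',np.round(b*1e3,2),'rot err(tool xyz deg)',np.round(e,2),'F bed',np.round(Rb.T@(s['force']-F0),2),'tq',np.round(Rb.T@s['wrist_torque'],3),'op',round(s['opening'],4)); return s
def jog(u,v,h):
    s=robot.read_state(); T=R.from_rotvec(s['orientation']).as_matrix()
    g=S1+Rb@np.array([u,v,h])/1e3+bz*FT
    d=g-s['tool_pos']; w=R.from_matrix(Rt@T.T).as_rotvec()
    print('jog',(u,v,h),'shift',np.round(d/.6,4),'turn',np.round(w/2/np.pi,4),'mm',np.round(np.linalg.norm(d)*1e3,1))
print('by/0.6 per mm',np.round(by/600,5),'bz/0.6 per mm',np.round(bz/600,5))
E
python3 - <<'E'
from bed import *
show(); jog(0,0,80); jog(0,0,110)
E
```

```text
by/0.6 per mm [0.00033 0.00163 0.     ] bz/0.6 per mm [-0.00069  0.00014  0.00151]
t 6.6 tcp [0.5713 0.0287 0.2808] foot bed mm [  5.57  71.51 129.11] rot err(tool xyz deg) [ -0.03 -24.87  -0.45] F bed [-0.98  0.49 -2.9 ] tq [0.041 0.023 0.018] op 0.0357
jog (0, 0, 80) shift [-0.0504 -0.1117 -0.09  ] turn [-0.0131 -0.0679 -0.0011] mm 91.2
jog (0, 0, 110) shift [-0.0711 -0.1075 -0.0447] turn [-0.0131 -0.0679 -0.0011] mm 81.9
```

Request:
{"method": "jog_arm", "body": {
  "commands": [
    [[-0.0711,-0.1075,-0.0447],[-0.0131,-0.0679,-0.0011],1],
    [[-0.0711,-0.1075,-0.0447],[-0.0131,-0.0679,-0.0011],1],
    [[-0.0711,-0.1075,-0.0447],[-0.0131,-0.0679,-0.0011],1],
    [[-0.0504,-0.1117,-0.09],[-0.0131,-0.0679,-0.0011],1],
    [[-0.0504,-0.1117,-0.09],[-0.0131,-0.0679,-0.0011],1],
    [[-0.0504,-0.1117,-0.09],[-0.0131,-0.0679,-0.0011],1],
    [[-0.0504,-0.1117,-0.09],[-0.0131,-0.0679,-0.0011],1]
  ]
}}

```text
t: 7.48
tool_pos: [0.5418, -0.0383, 0.2279]
orientation: [3.011, -0.3, 0.668]
force: [0.0, -0.3, -3.6]
opening: 0.0357
```

```bash
python3 - <<'E'
from bed import *
F=[]
for i in range(4): s=show(); F.append(s['force']); C=cam('wrist')
np.save('F0.npy',np.mean(F,0)); print(np.mean(F,0))
save(C['img'],'w5.png'); T=cam('top'); a=T['img'][140:240,195:335]; save(cv2.resize(a,None,fx=5.7,fy=5.7,interpolation=cv2.INTER_CUBIC),'t5.png')
jog(0,0,40)
E
```

```text
by/0.6 per mm [0.00033 0.00163 0.     ] bz/0.6 per mm [-0.00069  0.00014  0.00151]
t 7.47 tcp [ 0.5418 -0.0383  0.2279] foot bed mm [ 1.22  0.18 80.68] rot err(tool xyz deg) [-0.    0.03 -0.02] F bed [-1.48 -0.27 -3.32] tq [ 0.03   0.513 -0.017] op 0.0357
t 7.53 tcp [ 0.5418 -0.0383  0.2277] foot bed mm [ 1.08  0.17 80.51] rot err(tool xyz deg) [-0.    0.02 -0.02] F bed [-1.93 -0.34 -2.35] tq [0.06  0.561 0.032] op 0.0356
t 7.58 tcp [ 0.5416 -0.0383  0.2274] foot bed mm [ 0.82  0.17 80.3 ] rot err(tool xyz deg) [-0.    0.01 -0.02] F bed [-1.2  -0.86 -1.99] tq [ 0.027  0.602 -0.026] op 0.0358
t 7.62 tcp [ 0.5415 -0.0383  0.2271] foot bed mm [ 0.58  0.12 80.14] rot err(tool xyz deg) [-0.   -0.   -0.01] F bed [-1.59  0.72 -3.07] tq [ 0.027  0.577 -0.014] op 0.0356
[-0.30090638 -0.12986911 -3.08762733]
jog (0, 0, 40) shift [ 0.0272 -0.0056 -0.0605] turn [ 0. -0. -0.] mm 39.9
```

View pics/w5.png

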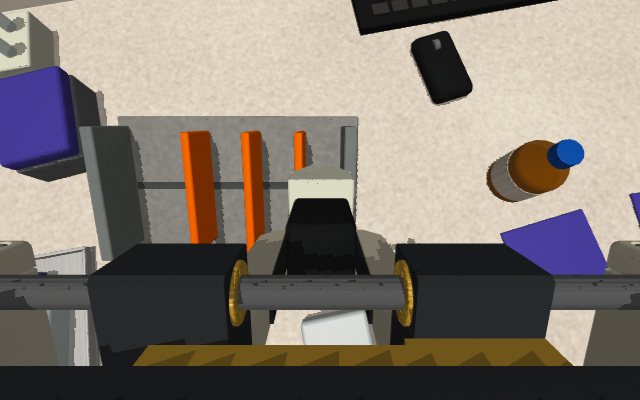

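View pics/t5.png

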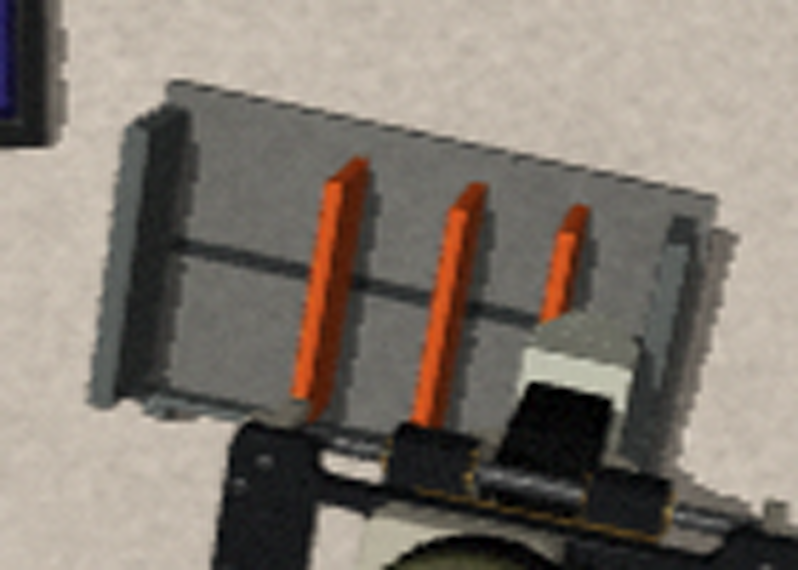

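```bash
python3 - <<'E'
import cv2
a=cv2.imread('pics/w5.png')[105:205,275:375]; cv2.imwrite('pics/w5z.png',cv2.resize(a,None,fx=6,fy=6,interpolation=cv2.INTER_CUBIC))
E
```

```text
(no output)
```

View pics/w5z.png

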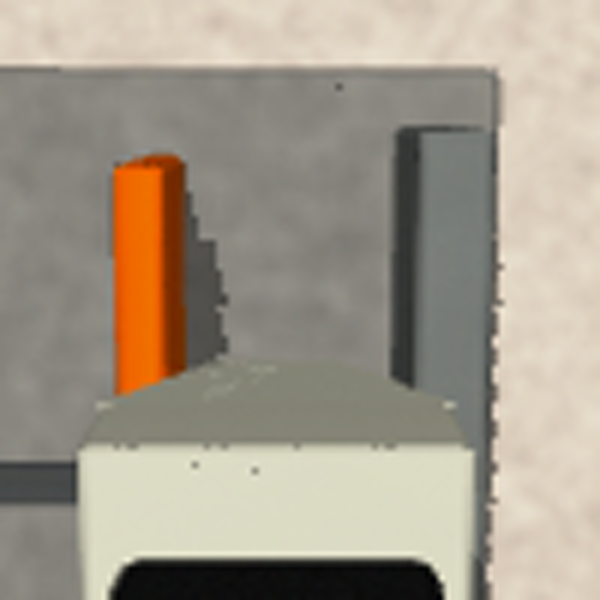

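```bash
python3 - <<'E'
from bed import *
c=robot.read_camera('wrist'); s=robot.read_state()
f=200/np.tan(np.radians(c['fovy'])/2);K=np.array([[f,0,c['cx']],[0,f,c['cy']],[0,0,1.]])
T=np.eye(4);T[:3,:3]=R.from_rotvec(s['orientation']).as_matrix();T[:3,3]=s['tool_pos']
M=np.linalg.inv(T@np.array(c['tool_from_camera']));C=dict(K=K,R=M[:3,:3],t=M[:3,3])
show()
for n,h,P in [('wall top in',60,[(419,140),(415,380)]),('wall top out',60,[(490,140),(488,370)]),('wall base in',0,[(396,140),(390,370)]),('bed side',0,[(497,80),(497,120)]),('bed far',0,[(20,72),(480,72)]),('D1 top l',60,[(115,175),(118,380)]),('D1 top r',60,[(162,175),(162,370)]),('D1 base r',0,[(187,180),(186,370)]),('block ledge',80.3+66,[(79,446),(474,446)])]:
    for u,v in P:
        o,d=ray(C,((u+.5)/6-.5+275,(v+.5)/6-.5+105)); o=Rb.T@(o-S1);d=Rb.T@d; x=o+d*(h/1e3-o[2])/d[2]; print(n,np.round(x*1e3,1))
E
```

```text
by/0.6 per mm [0.00033 0.00163 0.     ] bz/0.6 per mm [-0.00069  0.00014  0.00151]
t 7.78 tcp [ 0.5412 -0.0383  0.2267] foot bed mm [1.100e-01 5.000e-02 7.992e+01] rot err(tool xyz deg) [-0.01 -0.01 -0.01] F bed [ 0.77  0.59 -0.26] tq [-0.014  0.568 -0.022] op 0.036
wall top in [ 61.3 -19.6  60. ]
wall top in [ 25.5 -19.6  60. ]
wall top out [ 61.3 -30.2  60. ]
wall top out [ 27.  -30.8  60. ]
wall base in [ 60.4 -19.9   0. ]
wall base in [ 19.2 -19.4   0. ]
bed side [ 70.8 -37.7   0. ]
bed side [ 63.9 -37.9   0. ]
bed far [72.2 47.   0. ]
bed far [ 72.2 -34.6   0. ]
D1 top l [56.2 25.6 60. ]
D1 top l [25.5 25.8 60. ]
D1 top r [56.2 18.6 60. ]
D1 top r [27. 19. 60.]
D1 base r [53.4 17.6  0. ]
D1 base r [19.2 18.1  0. ]
block ledge [ 30.   23.2 146.3]
block ledge [ 30.  -19.8 146.3]
```

```bash
python3 - <<'E'
from bed import *
for h in (60,45,35,27): jog(0,.3,h)
E
```

```text
by/0.6 per mm [0.00033 0.00163 0.     ] bz/0.6 per mm [-0.00069  0.00014  0.00151]
jog (0, 0.3, 60) shift [ 0.0136 -0.0024 -0.0302] turn [ 0. -0. -0.] mm 19.9
jog (0, 0.3, 45) shift [ 0.024  -0.0044 -0.0528] turn [ 0. -0. -0.] mm 34.9
jog (0, 0.3, 35) shift [ 0.0309 -0.0058 -0.0679] turn [ 0. -0. -0.] mm 44.9
jog (0, 0.3, 27) shift [ 0.0364 -0.0069 -0.08  ] turn [ 0. -0. -0.] mm 52.9
```

Request:
{"method": "jog_arm", "body": {
  "commands": [
    [[0.0136,-0.0024,-0.0302],[0,0,0],1],
    [[0.024,-0.0044,-0.0528],[0,0,0],1],
    [[0.0309,-0.0058,-0.0679],[0,0,0],1],
    [[0.0336,-0.0063,-0.074],[0,0,0],1],
    [[0.0364,-0.0069,-0.08],[0,0,0],1],
    [[0.0364,-0.0069,-0.08],[0,0,0],1],
    [[0.0364,-0.0069,-0.08],[0,0,0],1]
  ]
}}

```text
t: 8.65
tool_pos: [0.5631, -0.0424, 0.1789]
orientation: [3.011, -0.3, 0.668]
force: [1.7, -1.4, -1.8]
opening: 0.0356
```

```bash
python3 - <<'E'
from bed import *
for i in range(4): show(); C=cam('wrist')
save(C['img'],'w6.png')
E
```

```text
by/0.6 per mm [0.00033 0.00163 0.     ] bz/0.6 per mm [-0.00069  0.00014  0.00151]
t 8.65 tcp [ 0.5631 -0.0424  0.1789] foot bed mm [ 0.19  0.44 27.16] rot err(tool xyz deg) [ 0.    0.01 -0.01] F bed [ 2.5  -0.81  0.25] tq [-0.327  0.423  0.028] op 0.0356
t 8.7 tcp [ 0.5631 -0.0423  0.1789] foot bed mm [ 0.18  0.44 27.16] rot err(tool xyz deg) [ 0.    0.01 -0.01] F bed [ 0.72 -1.42  0.49] tq [-0.317  0.418 -0.02 ] op 0.0353
t 8.75 tcp [ 0.5631 -0.0424  0.1789] foot bed mm [ 0.18  0.43 27.17] rot err(tool xyz deg) [ 0.    0.02 -0.01] F bed [ 0.93 -1.15  0.46] tq [-0.223  0.383 -0.008] op 0.0357
t 8.8 tcp [ 0.5631 -0.0423  0.1789] foot bed mm [ 0.17  0.45 27.16] rot err(tool xyz deg) [ 0.    0.01 -0.01] F bed [ 1.15 -0.85  0.89] tq [-0.241  0.41  -0.054] op 0.0357
```

View pics/w6.png

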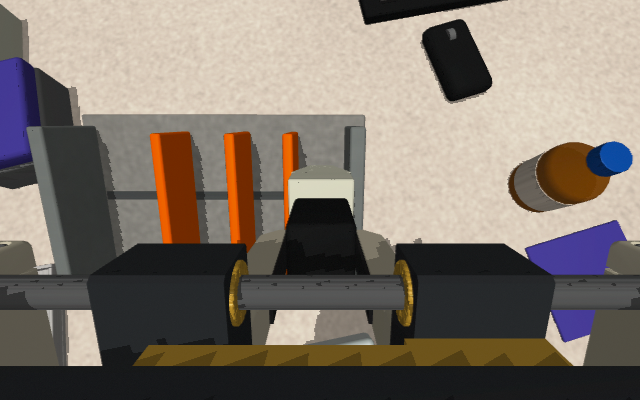

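Request:
{"method": "jog_arm", "body": {
  "commands": [
    [[-0.00027,-0.0013,0],[0,0,0],1],
    [[-0.00027,-0.0013,0],[0,0,0],1],
    [[-0.00027,-0.0013,0],[0,0,0],1]
  ]
}}

```text
t: 9.22
tool_pos: [0.5631, -0.0427, 0.179]
orientation: [3.012, -0.3, 0.668]
force: [2.4, 3.4, -2.2]
opening: 0.0357
```

```bash
python3 - <<'E'
from bed import *
show()
E
```

```text
by/0.6 per mm [0.00033 0.00163 0.     ] bz/0.6 per mm [-0.00069  0.00014  0.00151]
t 9.22 tcp [ 0.5631 -0.0427  0.179 ] foot bed mm [ 0.19  0.16 27.19] rot err(tool xyz deg) [ 0.05  0.02 -0.01] F bed [ 2.13  3.97 -0.01] tq [ 0.897  0.435 -0.052] op 0.0357
```

Request:
{"method": "jog_arm", "body": {
  "commands": [
    [[-0.00027,-0.0013,0],[0,0,0],1],
    [[-0.00027,-0.0013,0],[0,0,0],1],
    [[-0.00027,-0.0013,0],[0,0,0],1]
  ]
}}

```text
t: 9.6
tool_pos: [0.563, -0.0429, 0.179]
orientation: [3.013, -0.3, 0.669]
force: [1.5, 5.4, -1.5]
opening: 0.0358
```

```bash
python3 - <<'E'
from bed import *
show()
E
```

```text
by/0.6 per mm [0.00033 0.00163 0.     ] bz/0.6 per mm [-0.00069  0.00014  0.00151]
t 9.6 tcp [ 0.563  -0.0429  0.179 ] foot bed mm [ 0.19  0.05 27.24] rot err(tool xyz deg) [ 0.11  0.02 -0.  ] F bed [1.27 5.73 1.21] tq [ 1.398  0.391 -0.061] op 0.0358
```

```bash
python3 - <<'E'
from bed import *
for h in (26,18,10,3): jog(0,.9,h)
E
```

```text
by/0.6 per mm [0.00033 0.00163 0.     ] bz/0.6 per mm [-0.00069  0.00014  0.00151]
jog (0, 0.9, 26) shift [ 0.0009  0.0015 -0.002 ] turn [-0.0003  0.0001 -0.0001] mm 1.6
jog (0, 0.9, 18) shift [ 0.0065  0.0004 -0.0141] turn [-0.0003  0.0001 -0.0001] mm 9.3
jog (0, 0.9, 10) shift [ 0.012  -0.0007 -0.0262] turn [-0.0003  0.0001 -0.0001] mm 17.3
jog (0, 0.9, 3) shift [ 0.0168 -0.0017 -0.0367] turn [-0.0003  0.0001 -0.0001] mm 24.3
```

Request:
{"method": "jog_arm", "body": {
  "commands": [
    [[0.0009,0.0015,-0.002],[-0.0003,0.0001,-0.0001],1],
    [[0.0037,0.001,-0.008],[-0.0003,0.0001,-0.0001],1],
    [[0.0065,0.0004,-0.0141],[-0.0003,0.0001,-0.0001],1],
    [[0.0092,-0.0001,-0.02],[-0.0003,0.0001,-0.0001],1],
    [[0.012,-0.0007,-0.0262],[-0.0003,0.0001,-0.0001],1],
    [[0.0144,-0.0012,-0.0315],[-0.0003,0.0001,-0.0001],1],
    [[0.0168,-0.0017,-0.0367],[-0.0003,0.0001,-0.0001],1],
    [[0.0168,-0.0017,-0.0367],[-0.0003,0.0001,-0.0001],1]
  ]
}}

```text
t: 10.6
tool_pos: [0.5731, -0.0437, 0.1562]
orientation: [3.011, -0.3, 0.667]
force: [3.2, 4.3, -2.9]
opening: 0.0358
```

```bash
python3 - <<'E'
from bed import *
for i in range(3): show(); C=cam('wrist')
save(C['img'],'w7.png')
jog(0,.9,-1);jog(0,1.2,-1)
E
```

```text
by/0.6 per mm [0.00033 0.00163 0.     ] bz/0.6 per mm [-0.00069  0.00014  0.00151]
t 10.6 tcp [ 0.5731 -0.0437  0.1562] foot bed mm [-0.38  1.1   2.34] rot err(tool xyz deg) [ 0.01 -0.02 -0.01] F bed [ 2.42  5.02 -0.91] tq [ 1.173  0.082 -0.074] op 0.0358
t 10.65 tcp [ 0.5731 -0.0437  0.1562] foot bed mm [-0.39  1.11  2.34] rot err(tool xyz deg) [ 0.01 -0.02 -0.01] F bed [ 2.06  4.8  -1.31] tq [ 1.141  0.043 -0.072] op 0.0357
t 10.7 tcp [ 0.5731 -0.0437  0.1562] foot bed mm [-0.4   1.1   2.33] rot err(tool xyz deg) [ 0.01 -0.02 -0.01] F bed [ 2.42  5.85 -0.28] tq [ 1.182  0.121 -0.061] op 0.0359
jog (0, 0.9, -1) shift [ 0.0028 -0.0009 -0.0048] turn [-0.     -0.     -0.0001] mm 3.4
jog (0, 1.2, -1) shift [ 0.0029 -0.0004 -0.0048] turn [-0.     -0.     -0.0001] mm 3.4
```

View pics/w7.png

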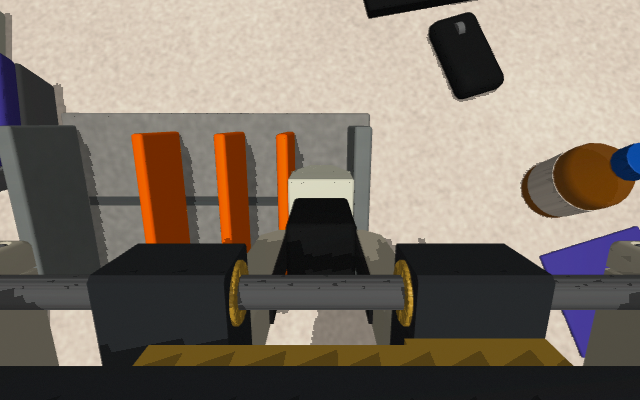

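Request:
{"method": "jog_arm", "body": {
  "commands": [
    [[0.0014,-0.0004,-0.0024],[0,0,0],1],
    [[0.0028,-0.0007,-0.0048],[0,0,0],1],
    [[0.0028,-0.0007,-0.0048],[0,0,0],1],
    [[0.0028,-0.0007,-0.0048],[0,0,0],1]
  ]
}}

```text
t: 11.25
tool_pos: [0.5756, -0.0442, 0.1556]
orientation: [3.01, -0.3, 0.671]
force: [-11.3, 5.8, 15.4]
opening: 0.0357
```

```bash
python3 - <<'E'
from bed import *
for i in range(3): show(); C=cam('wrist')
E
```

```text
by/0.6 per mm [0.00033 0.00163 0.     ] bz/0.6 per mm [-0.00069  0.00014  0.00151]
t 11.25 tcp [ 0.5756 -0.0442  0.1556] foot bed mm [1.92 1.15 0.72] rot err(tool xyz deg) [ 0.02  0.12 -0.03] F bed [-2.96  3.61 21.82] tq [0.89  1.326 0.02 ] op 0.0357
t 11.3 tcp [ 0.5756 -0.0442  0.1556] foot bed mm [1.88 1.15 0.7 ] rot err(tool xyz deg) [ 0.02  0.12 -0.03] F bed [-3.19  4.22 22.13] tq [0.789 1.301 0.005] op 0.0359
t 11.35 tcp [ 0.5756 -0.0442  0.1556] foot bed mm [1.9  1.15 0.72] rot err(tool xyz deg) [ 0.02  0.12 -0.03] F bed [-3.69  3.64 22.01] tq [0.91  1.316 0.019] op 0.0352
```

```bash
python3 - <<'E'
from bed import *
jog(0,1.2,10);jog(0,1.3,40);jog(0,1.3,72); jog(0,53.5,72); jog(0,53.5,50)
E
```

```text
by/0.6 per mm [0.00033 0.00163 0.     ] bz/0.6 per mm [-0.00069  0.00014  0.00151]
jog (0, 1.2, 10) shift [-0.009   0.002   0.0128] turn [ 0.0001  0.0003 -0.0001] mm 9.4
jog (0, 1.3, 40) shift [-0.0297  0.0063  0.0581] turn [ 0.0001  0.0003 -0.0001] mm 39.3
jog (0, 1.3, 72) shift [-0.0517  0.0108  0.1064] turn [ 0.0001  0.0003 -0.0001] mm 71.3
jog (0, 53.5, 72) shift [-0.0345  0.096   0.1064] turn [ 0.0001  0.0003 -0.0001] mm 88.5
jog (0, 53.5, 50) shift [-0.0194  0.093   0.0732] turn [ 0.0001  0.0003 -0.0001] mm 71.9
```

Request:
{"method": "jog_arm", "body": {
  "commands": [
    [[-0.009,0.002,0.0128],[0.0001,0.0003,-0.0001],1],
    [[-0.0193,0.0041,0.0354],[0.0001,0.0003,-0.0001],1],
    [[-0.0297,0.0063,0.0581],[0.0001,0.0003,-0.0001],1],
    [[-0.0517,0.0108,0.1064],[0.0001,0.0003,-0.0001],1],
    [[-0.0517,0.0108,0.1064],[0.0001,0.0003,-0.0001],1],
    [[-0.0431,0.0534,0.1064],[0.0001,0.0003,-0.0001],1],
    [[-0.0345,0.096,0.1064],[0.0001,0.0003,-0.0001],1],
    [[-0.0345,0.096,0.1064],[0.0001,0.0003,-0.0001],1],
    [[-0.0345,0.096,0.1064],[0.0001,0.0003,-0.0001],1]
  ]
}}

```text
t: 12.52
tool_pos: [0.5546, 0.013, 0.2187]
orientation: [3.011, -0.3, 0.666]
force: [-0.3, -1.1, -2.8]
opening: 0.0355
```

```bash
python3 - <<'E'
from bed import *
for i in range(3): show(); C=cam('wrist')
save(C['img'],'w8.png'); a=C['img'][100:200,240:400]; save(cv2.resize(a,None,fx=5,fy=5,interpolation=cv2.INTER_CUBIC),'w8z.png')
for h in (50,40,33,27): jog(0,53.5,h)
E
```

```text
by/0.6 per mm [0.00033 0.00163 0.     ] bz/0.6 per mm [-0.00069  0.00014  0.00151]
t 12.53 tcp [0.5546 0.013  0.2187] foot bed mm [-0.58 52.97 71.31] rot err(tool xyz deg) [-0.02 -0.05 -0.03] F bed [ 0.31 -0.94  0.18] tq [-0.003  0.564  0.006] op 0.0355
t 12.57 tcp [0.5547 0.0127 0.2188] foot bed mm [-0.42 52.69 71.42] rot err(tool xyz deg) [-0.03 -0.03  0.01] F bed [0.13 0.51 0.14] tq [ 0.031  0.553 -0.009] op 0.0354
t 12.62 tcp [0.5547 0.0126 0.219 ] foot bed mm [-0.26 52.6  71.57] rot err(tool xyz deg) [-0.03 -0.02  0.03] F bed [ 0.14 -0.07 -1.37] tq [ 0.038  0.517 -0.031] op 0.0355
jog (0, 53.5, 50) shift [ 0.0154 -0.0016 -0.0327] turn [ 0.     -0.      0.0002] mm 21.7
jog (0, 53.5, 40) shift [ 0.0223 -0.003  -0.0478] turn [ 0.     -0.      0.0002] mm 31.7
jog (0, 53.5, 33) shift [ 0.0271 -0.004  -0.0584] turn [ 0.     -0.      0.0002] mm 38.7
jog (0, 53.5, 27) shift [ 0.0313 -0.0048 -0.0675] turn [ 0.     -0.      0.0002] mm 44.7
```

View pics/w8z.png

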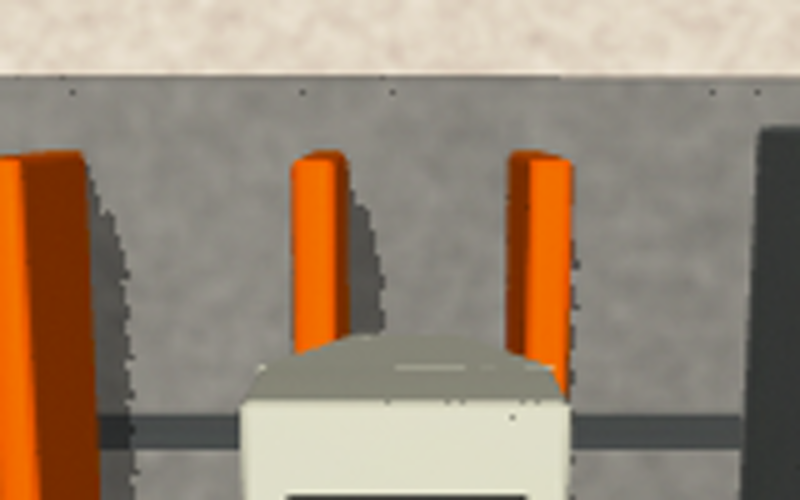

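Request:
{"method": "jog_arm", "body": {
  "commands": [
    [[0.0154,-0.0016,-0.0327],[0,0,0.0001],1],
    [[0.0223,-0.003,-0.0478],[0,0,0.0001],1],
    [[0.0271,-0.004,-0.0584],[0,0,0.0001],1],
    [[0.0271,-0.004,-0.0584],[0,0,0.0001],1],
    [[0.0271,-0.004,-0.0584],[0,0,0.0001],1],
    [[0.0271,-0.004,-0.0584],[0,0,0.0001],1]
  ]
}}

```text
t: 13.42
tool_pos: [0.5709, 0.0102, 0.1842]
orientation: [3.011, -0.301, 0.667]
force: [-1.0, -3.0, -3.9]
opening: 0.0357
```

```bash
python3 - <<'E'
from bed import *
for i in range(3): show(); C=cam('wrist')
save(C['img'],'w9.png'); a=C['img'][100:200,240:400]; save(cv2.resize(a,None,fx=5,fy=5,interpolation=cv2.INTER_CUBIC),'w9z.png')
for h in (30,26,18,10,3): jog(0,53.5,h)
E
```

```text
by/0.6 per mm [0.00033 0.00163 0.     ] bz/0.6 per mm [-0.00069  0.00014  0.00151]
t 13.43 tcp [0.5709 0.0102 0.1842] foot bed mm [-0.17 53.46 33.11] rot err(tool xyz deg) [-0.02 -0.02  0.01] F bed [-0.43 -2.97 -0.7 ] tq [-0.81   0.634 -0.03 ] op 0.0357
t 13.47 tcp [0.5709 0.0102 0.1842] foot bed mm [-0.11 53.49 33.13] rot err(tool xyz deg) [-0.01 -0.01  0.01] F bed [ 0.2  -2.3  -0.32] tq [-0.78   0.687 -0.023] op 0.0359
t 13.53 tcp [0.5709 0.0102 0.1842] foot bed mm [-0.11 53.51 33.11] rot err(tool xyz deg) [-0.01 -0.01  0.01] F bed [ 0.05 -2.15  0.48] tq [-0.736  0.591 -0.046] op 0.0355
jog (0, 53.5, 30) shift [ 0.0023 -0.0005 -0.0046] turn [ 0. -0.  0.] mm 3.1
jog (0, 53.5, 26) shift [ 0.005  -0.0011 -0.0107] turn [ 0. -0.  0.] mm 7.1
jog (0, 53.5, 18) shift [ 0.0105 -0.0022 -0.0228] turn [ 0. -0.  0.] mm 15.1
jog (0, 53.5, 10) shift [ 0.0161 -0.0033 -0.0348] turn [ 0. -0.  0.] mm 23.1
jog (0, 53.5, 3) shift [ 0.0209 -0.0043 -0.0454] turn [ 0. -0.  0.] mm 30.1
```

View pics/w9z.png

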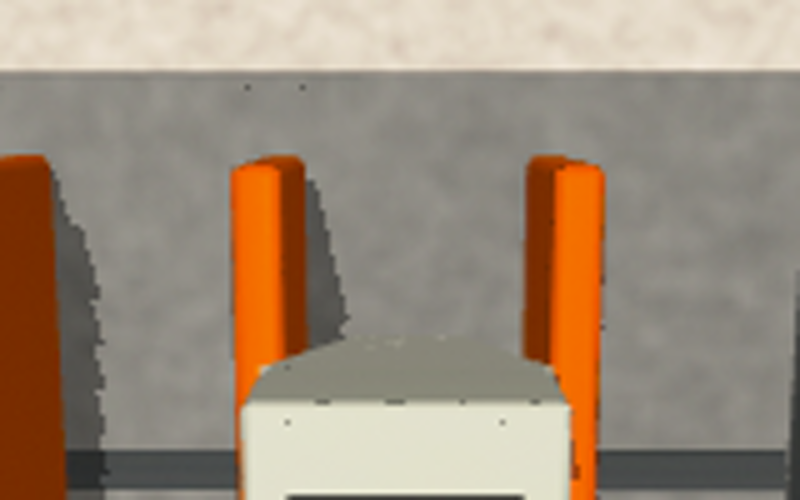

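Request:
{"method": "jog_arm", "body": {
  "commands": [
    [[0.0024,-0.0003,-0.0046],[0,0,0],1],
    [[0.0051,-0.0008,-0.0107],[0,0,0],1],
    [[0.0078,-0.0014,-0.0168],[0,0,0],1],
    [[0.0106,-0.002,-0.0228],[0,0,0],1],
    [[0.0162,-0.0031,-0.0348],[0,0,0],1],
    [[0.021,-0.0041,-0.0454],[0,0,0],1],
    [[0.021,-0.0041,-0.0454],[0,0,0],1],
    [[0.021,-0.0041,-0.0454],[0,0,0],1]
  ]
}}

```text
t: 14.58
tool_pos: [0.5832, 0.0079, 0.1565]
orientation: [3.011, -0.301, 0.666]
force: [-0.8, -2.4, -3.6]
opening: 0.0357
```

```bash
python3 - <<'E'
from bed import *
for i in range(3): show(); C=cam('wrist')
jog(0,53.5,-1.5)
save(C['img'],'w10.png'); a=C['img'][100:200,240:400]; save(cv2.resize(a,None,fx=5,fy=5,interpolation=cv2.INTER_CUBIC),'w10z.png')
E
```

```text
by/0.6 per mm [0.00033 0.00163 0.     ] bz/0.6 per mm [-0.00069  0.00014  0.00151]
t 14.57 tcp [0.5832 0.0079 0.1565] foot bed mm [-0.57 53.63  2.67] rot err(tool xyz deg) [-0.01 -0.07  0.01] F bed [-0.28 -2.32 -0.47] tq [-0.343  0.659 -0.009] op 0.0357
t 14.62 tcp [0.5833 0.0079 0.1567] foot bed mm [-0.38 53.62  2.84] rot err(tool xyz deg) [-0.01 -0.05  0.01] F bed [-0.5  -2.04 -0.49] tq [-0.386  0.746 -0.006] op 0.0357
t 14.68 tcp [0.5834 0.0079 0.1569] foot bed mm [-0.2  53.66  2.97] rot err(tool xyz deg) [-0.01 -0.03  0.01] F bed [ 0.2  -1.11 -0.23] tq [-0.387  0.659 -0.005] op 0.0358
jog (0, 53.5, -1.5) shift [ 0.0032 -0.0009 -0.0068] turn [ 0.     -0.0001  0.    ] mm 4.5
```

View pics/w10z.png

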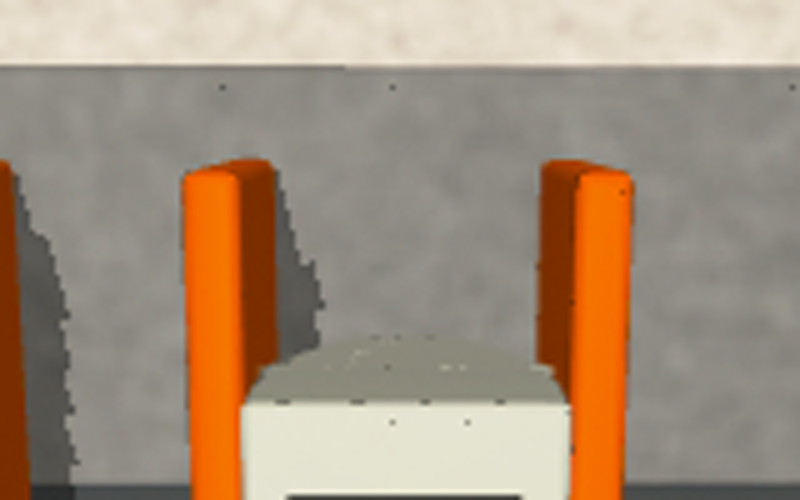

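Request:
{"method": "jog_arm", "body": {
  "commands": [
    [[0.0016,-0.0004,-0.0034],[0,0,0],1],
    [[0.0032,-0.0008,-0.0068],[0,0,0],1],
    [[0.0032,-0.0008,-0.0068],[0,0,0],1],
    [[0.0032,-0.0008,-0.0068],[0,0,0],1]
  ]
}}

```text
t: 15.22
tool_pos: [0.5865, 0.0074, 0.1559]
orientation: [3.01, -0.301, 0.672]
force: [-13.6, -0.5, 14.1]
opening: 0.0355
```

```bash
python3 - <<'E'
from bed import *
show()
jog(0,53.5,10);jog(0,53.5,40);jog(0,53.5,72); jog(0,105.6,72); 
E
```

```text
by/0.6 per mm [0.00033 0.00163 0.     ] bz/0.6 per mm [-0.00069  0.00014  0.00151]
t 15.22 tcp [0.5865 0.0074 0.1559] foot bed mm [ 2.47 53.89  0.76] rot err(tool xyz deg) [0.02 0.17 0.01] F bed [-4.55 -2.97 21.04] tq [-0.62   1.549 -0.034] op 0.0355
jog (0, 53.5, 10) shift [-0.0098  0.0014  0.0124] turn [0.     0.0005 0.    ] mm 9.5
jog (0, 53.5, 40) shift [-0.0305  0.0055  0.0577] turn [0.     0.0005 0.    ] mm 39.3
jog (0, 53.5, 72) shift [-0.0526  0.01    0.106 ] turn [0.     0.0005 0.    ] mm 71.3
jog (0, 105.6, 72) shift [-0.0355  0.0951  0.106 ] turn [0.     0.0005 0.    ] mm 88.1
```

Request:
{"method": "jog_arm", "body": {
  "commands": [
    [[-0.0097,0.0018,0.0124],[0,0.0005,0],1],
    [[-0.0201,0.0039,0.035],[0,0.0005,0],1],
    [[-0.0304,0.0059,0.0577],[0,0.0005,0],1],
    [[-0.0525,0.0104,0.106],[0,0.0005,0],1],
    [[-0.0525,0.0104,0.106],[0,0.0005,0],1],
    [[-0.0439,0.053,0.106],[0,0.0005,0],1],
    [[-0.0354,0.0956,0.106],[0,0.0005,0],1],
    [[-0.0354,0.0956,0.106],[0,0.0005,0],1],
    [[-0.0354,0.0956,0.106],[0,0.0005,0],1]
  ]
}}

```text
t: 16.35
tool_pos: [0.5649, 0.0646, 0.2186]
orientation: [3.011, -0.3, 0.665]
force: [-0.2, 0.2, -3.6]
opening: 0.0354
```

```bash
python3 - <<'E'
from bed import *
for i in range(3): show(); C=cam('wrist')
import pickle; pickle.dump(C,open('w11.pkl','wb'))
save(C['img'],'w11.png'); a=C['img'][100:200,240:440]; save(cv2.resize(a,None,fx=4,fy=4,interpolation=cv2.INTER_CUBIC),'w11z.png')
for h in (50,40,33,27): jog(0,105.9,h)
E
```

```text
by/0.6 per mm [0.00033 0.00163 0.     ] bz/0.6 per mm [-0.00069  0.00014  0.00151]
t 16.35 tcp [0.5649 0.0646 0.2186] foot bed mm [ -0.76 105.61  71.27] rot err(tool xyz deg) [-0.03 -0.07 -0.04] F bed [-0.15  0.38 -0.46] tq [-0.003  0.559 -0.033] op 0.0354
t 16.4 tcp [0.565  0.0643 0.2188] foot bed mm [ -0.51 105.3   71.44] rot err(tool xyz deg) [-0.04 -0.05 -0.01] F bed [0.22 0.28 1.58] tq [0.068 0.513 0.006] op 0.0356
t 16.45 tcp [0.5651 0.0642 0.219 ] foot bed mm [ -0.29 105.17  71.6 ] rot err(tool xyz deg) [-0.04 -0.03  0.02] F bed [ 0.82 -0.08 -0.71] tq [-0.001  0.562 -0.048] op 0.0357
jog (0, 105.9, 50) shift [ 0.0154 -0.0019 -0.0327] turn [ 0.     -0.0001  0.0001] mm 21.7
jog (0, 105.9, 40) shift [ 0.0223 -0.0033 -0.0478] turn [ 0.     -0.0001  0.0001] mm 31.7
jog (0, 105.9, 33) shift [ 0.0272 -0.0042 -0.0584] turn [ 0.     -0.0001  0.0001] mm 38.7
jog (0, 105.9, 27) shift [ 0.0313 -0.0051 -0.0675] turn [ 0.     -0.0001  0.0001] mm 44.7
```

View pics/w11z.png

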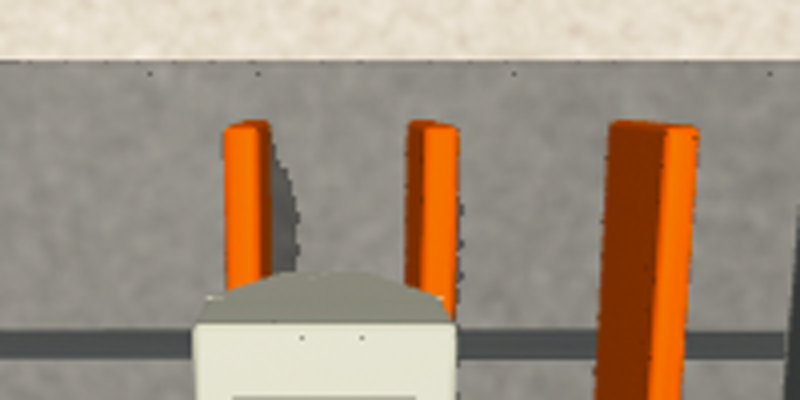

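Request:
{"method": "jog_arm", "body": {
  "commands": [
    [[0.0154,-0.0019,-0.0327],[0,0,0.0001],1],
    [[0.0223,-0.0033,-0.0478],[0,0,0.0001],1],
    [[0.0272,-0.0042,-0.0584],[0,0,0.0001],1],
    [[0.0272,-0.0042,-0.0584],[0,0,0.0001],1],
    [[0.0272,-0.0042,-0.0584],[0,0,0.0001],1],
    [[0.0272,-0.0042,-0.0584],[0,0,0.0001],1]
  ]
}}

```text
t: 17.25
tool_pos: [0.5813, 0.0615, 0.1843]
orientation: [3.011, -0.301, 0.667]
force: [-1.1, -2.8, -4.5]
opening: 0.0355
```

```bash
python3 - <<'E'
from bed import *
for i in range(3): show(); C=cam('wrist')
import pickle; pickle.dump(C,open('w12.pkl','wb'))
save(C['img'],'w12.png'); a=C['img'][90:210,240:440]; save(cv2.resize(a,None,fx=4,fy=4,interpolation=cv2.INTER_CUBIC),'w12z.png')
for h in (30,26,18,10,3): jog(0,106,h)
E
```

```text
by/0.6 per mm [0.00033 0.00163 0.     ] bz/0.6 per mm [-0.00069  0.00014  0.00151]
t 17.25 tcp [0.5813 0.0615 0.1843] foot bed mm [-4.0000e-02  1.0583e+02  3.3160e+01] rot err(tool xyz deg) [-0.03 -0.03  0.  ] F bed [-0.84 -2.82 -1.2 ] tq [-0.766  0.628  0.03 ] op 0.0355
t 17.3 tcp [0.5813 0.0616 0.1843] foot bed mm [-6.0000e-02  1.0591e+02  3.3150e+01] rot err(tool xyz deg) [-0.03 -0.02  0.  ] F bed [-0.44 -2.44 -0.7 ] tq [-0.745  0.628 -0.039] op 0.036
t 17.35 tcp [0.5814 0.0616 0.1843] foot bed mm [-4.0000e-02  1.0595e+02  3.3150e+01] rot err(tool xyz deg) [-0.02 -0.02 -0.  ] F bed [-0.69 -3.4  -0.34] tq [-0.745  0.623 -0.013] op 0.0358
jog (0, 106, 30) shift [ 0.0022 -0.0004 -0.0047] turn [ 0.0001 -0.0001  0.    ] mm 3.1
jog (0, 106, 26) shift [ 0.005  -0.001  -0.0107] turn [ 0.0001 -0.0001  0.    ] mm 7.1
jog (0, 106, 18) shift [ 0.0105 -0.0021 -0.0228] turn [ 0.0001 -0.0001  0.    ] mm 15.1
jog (0, 106, 10) shift [ 0.016  -0.0032 -0.0349] turn [ 0.0001 -0.0001  0.    ] mm 23.1
jog (0, 106, 3) shift [ 0.0209 -0.0042 -0.0455] turn [ 0.0001 -0.0001  0.    ] mm 30.1
```

View pics/w12z.png

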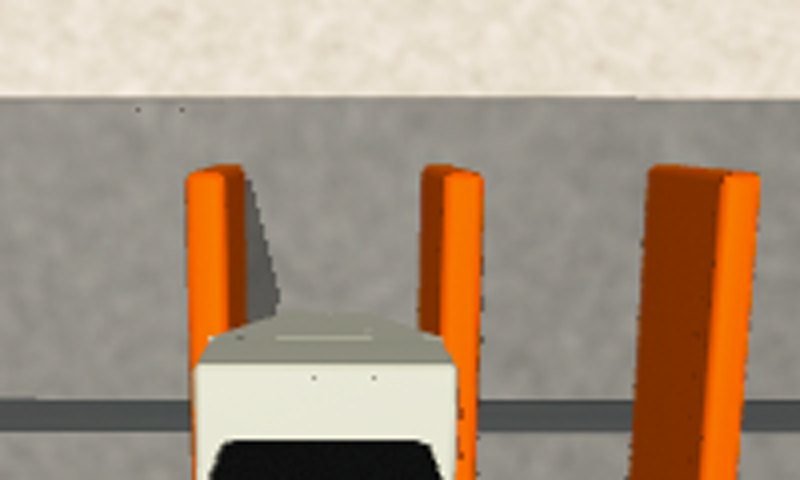

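Same picture as slot 2: the nose is between divider 2 (zoom col ~445) and divider 3 (~228). I continue down.

Request:
{"method": "jog_arm", "body": {
  "commands": [
    [[0.0022,-0.0004,-0.0047],[0,0,0],1],
    [[0.005,-0.001,-0.0107],[0,0,0],1],
    [[0.0077,-0.0016,-0.0168],[0,0,0],1],
    [[0.0105,-0.0021,-0.0228],[0,0,0],1],
    [[0.016,-0.0032,-0.0349],[0,0,0],1],
    [[0.0209,-0.0042,-0.0455],[0,0,0],1],
    [[0.0209,-0.0042,-0.0455],[0,0,0],1],
    [[0.0209,-0.0042,-0.0455],[0,0,0],1]
  ]
}}

```text
t: 18.4
tool_pos: [0.5936, 0.0592, 0.1565]
orientation: [3.011, -0.301, 0.666]
force: [0.1, -1.0, -3.7]
opening: 0.0355
```

```bash
python3 - <<'E'
from bed import *
for i in range(2): show(); C=cam('wrist')
jog(0,105.9,-1.5)
E
```

```text
by/0.6 per mm [0.00033 0.00163 0.     ] bz/0.6 per mm [-0.00069  0.00014  0.00151]
t 18.4 tcp [0.5936 0.0592 0.1565] foot bed mm [ -0.49 106.01   2.71] rot err(tool xyz deg) [-0.03 -0.07 -0.01] F bed [ 0.26 -0.75 -0.82] tq [-0.352  0.735 -0.045] op 0.0355
t 18.45 tcp [0.5937 0.0592 0.1567] foot bed mm [ -0.31 105.98   2.86] rot err(tool xyz deg) [-0.03 -0.05 -0.  ] F bed [ 0.47 -0.78 -0.73] tq [-0.362  0.674  0.01 ] op 0.0356
jog (0, 105.9, -1.5) shift [ 0.0032 -0.0008 -0.0067] turn [ 0.     -0.0001  0.    ] mm 4.5
```

Request:
{"method": "jog_arm", "body": {
  "commands": [
    [[0.0014,-0.0005,-0.0034],[0,0,0],1],
    [[0.0029,-0.001,-0.0068],[0,0,0],1],
    [[0.0029,-0.001,-0.0068],[0,0,0],1],
    [[0.0029,-0.001,-0.0068],[0,0,0],1]
  ]
}}

```text
t: 19.0
tool_pos: [0.5965, 0.0588, 0.1557]
orientation: [3.01, -0.301, 0.671]
force: [-13.3, -0.6, 14.0]
opening: 0.0355
```

```bash
python3 - <<'E'
from bed import *
s=show()
jog(0,106,10);jog(0,106,40);jog(0,106,110)
E
```

```text
by/0.6 per mm [0.00033 0.00163 0.     ] bz/0.6 per mm [-0.00069  0.00014  0.00151]
t 19.0 tcp [0.5965 0.0588 0.1557] foot bed mm [  2.03 106.25   0.79] rot err(tool xyz deg) [0.02 0.13 0.01] F bed [-4.21 -3.01 20.87] tq [-0.818  1.59  -0.   ] op 0.0355
jog (0, 106, 10) shift [-0.0092  0.0015  0.0126] turn [ 0.      0.0004 -0.    ] mm 9.4
jog (0, 106, 40) shift [-0.0299  0.0057  0.0579] turn [ 0.      0.0004 -0.    ] mm 39.3
jog (0, 106, 110) shift [-0.0782  0.0154  0.1637] turn [ 0.      0.0004 -0.    ] mm 109.2
```

Request:
{"method": "jog_arm", "body": {
  "commands": [
    [[-0.0091,0.002,0.0126],[0,0.0004,0],1],
    [[-0.0195,0.004,0.035],[0,0.0004,0],1],
    [[-0.0298,0.0061,0.0579],[0,0.0004,0],1],
    [[-0.054,0.011,0.11],[0,0.0004,0],1],
    [[-0.0782,0.0158,0.1637],[0,0.0004,0],1],
    [[-0.0782,-0.06,0.1637],[0,0.0004,0],1],
    [[-0.0782,-0.06,0.1637],[0,0.0004,0],1],
    [[-0.0782,-0.06,0.1637],[0,0.0004,0],1],
    [[-0.0782,-0.06,0.1637],[0,0.0004,0],1]
  ]
}}

```text
t: 20.12
tool_pos: [0.5494, 0.0236, 0.2538]
orientation: [3.012, -0.3, 0.667]
force: [0.2, 0.5, -3.2]
opening: 0.0355
```

```bash
python3 - <<'E'
from bed import *
import time
for i in range(3): show(); C=cam('wrist')
import pickle; pickle.dump(C,open('w13.pkl','wb'))
save(C['img'],'w13.png'); a=C['img'][100:240,170:400]; save(cv2.resize(a,None,fx=3.4,fy=3.4,interpolation=cv2.INTER_CUBIC),'w13z.png')
E
```

```text
by/0.6 per mm [0.00033 0.00163 0.     ] bz/0.6 per mm [-0.00069  0.00014  0.00151]
t 20.12 tcp [0.5494 0.0236 0.2538] foot bed mm [  7.73  62.42 106.22] rot err(tool xyz deg) [ 0.03 -0.04 -0.03] F bed [ 0.25  0.72 -0.21] tq [ 0.03   0.433 -0.044] op 0.0355
t 20.18 tcp [0.5494 0.0237 0.2537] foot bed mm [  7.69  62.46 106.13] rot err(tool xyz deg) [ 0.03 -0.04 -0.05] F bed [-0.12 -0.13  0.83] tq [0.031 0.507 0.014] op 0.0355
t 20.23 tcp [0.5494 0.0236 0.2537] foot bed mm [  7.68  62.45 106.09] rot err(tool xyz deg) [ 0.03 -0.05 -0.06] F bed [-0.51  1.31 -0.11] tq [ 0.063  0.556 -0.028] op 0.0354
```

View pics/w13.png

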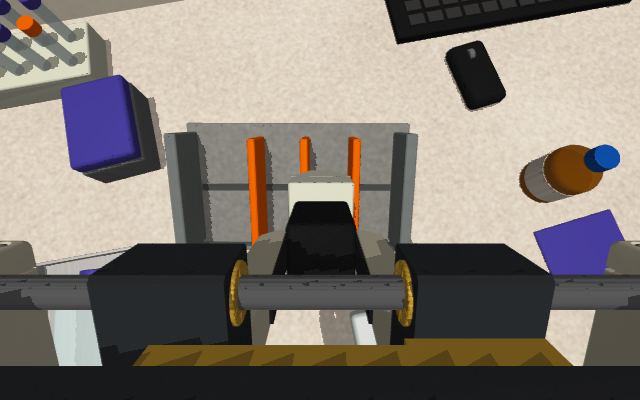

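```bash
python3 - <<'E'
import pickle
from bed import *
C=pickle.load(open('w13.pkl','rb'))
im=C['img'].astype(float)
def Y(u,v,h):
    o,d=ray(C,(u,v)); o=Rb.T@(o-S1);d=Rb.T@d; return (o+d*(h/1e3-o[2])/d[2])*1e3
for v in (150,158,165):
    row=im[v-2:v+3].mean(0)
    print(v,'R 244-272',row[244:272,0].astype(int)); print('  R 298-312',row[298:313,0].astype(int)); print('  R 346-364',row[346:364,0].astype(int)); print('  G 386-414',row[386:414,1].astype(int))
v=155
print([np.round(Y(u,155,60),2) for u in (248,300,352,396,405)])
a=C['img'][120:180,235:420]; save(cv2.resize(a,None,fx=4.3,fy=4.3,interpolation=cv2.INTER_CUBIC),'w13z.png')
E
```

```text
by/0.6 per mm [0.00033 0.00163 0.     ] bz/0.6 per mm [-0.00069  0.00014  0.00151]
150 R 244-272 [139 139 139 217 238 240 240 240 240 233 197 126 116 116 117 117 117 116
 115 116 109  83  80  81 104 138 131 138]
  R 298-312 [141 130 221 239 240 240 240 240 232 165 121 109  88  85  84]
  R 346-364 [132 131 118 116 118 118 115 216 238 240 240 240 240 233 171 139 138 136]
  G 386-414 [123 125 127 128 129 130 103  62  54  54  55  55  54  54  55  56  56  56
  55  75 105 123 125 124 124 123 123 123]
158 R 244-272 [138 136 135 143 227 239 240 240 240 239 222 135 116 116 116 117 116 116
 115 115 116  92  83  82  81  80  81 112]
  R 298-312 [142 129 217 238 240 240 240 240 233 175 123 109  86  83  84]
  R 346-364 [137 131 117 116 117 118 128 222 239 240 240 240 240 227 136 134 136 134]
  G 386-414 [132 131 130 131 132 134  78  55  53  54  53  53  54  54  55  54  54  55
  56  97 116 124 124 123 123 122 121 121]
165 R 244-272 [141 140 139 131 221 239 240 240 240 240 227 158 120 116 117 117 116 116
 116 115 115  99  84  83  83  83  83 105]
  R 298-312 [138 139 214 237 240 240 240 240 233 192 126 109  87  83  82]
  R 346-364 [138 131 117 116 117 119 142 224 239 240 240 240 240 227 139 134 135 134]
  G 386-414 [129 132 133 135 134 115  63  53  54  54  54  53  54  53  53  53  54  54
  70 105 122 123 122 123 121 121 121 120]
[array([ 42.21, 135.87,  60.  ]), array([42.27, 84.41, 60.  ]), array([42.33, 32.94, 60.  ]), array([ 42.37, -10.62,  60.  ]), array([ 42.38, -19.54,  60.  ])]
```

View pics/w13z.png

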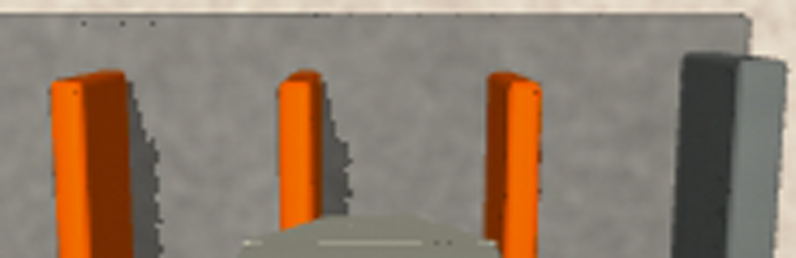

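```bash
cat > pad.py <<'E'
from bed import *
def pj(x,y,z,yawd=5.0):
    s=robot.read_state(); T=R.from_rotvec(s['orientation']).as_matrix()
    Rg=R.from_euler('z',yawd,degrees=True).as_matrix()@np.diag([1,-1,-1.])
    w=R.from_matrix(Rg@T.T).as_rotvec()
    print('shift',np.round((np.array([x,y,z])-s['tool_pos'])/.6,4),'turn',np.round(w/2/np.pi,4),np.degrees(np.linalg.norm(w)))
E
python3 - <<'E'
from pad import *
pj(.52,0,.30);pj(.463,-.3433,.23)
E
```

```text
by/0.6 per mm [0.00033 0.00163 0.     ] bz/0.6 per mm [-0.00069  0.00014  0.00151]
shift [-0.0491 -0.0393  0.0772] turn [0.0039 0.0694 0.0447] 29.75916291753861
shift [-0.1441 -0.6114 -0.0395] turn [0.0039 0.0694 0.0447] 29.75916291753861
```

Request:
{"method": "jog_arm", "body": {
  "commands": [
    [[-0.0491,-0.0393,0.0772],[0.0039,0.0694,0.0447],1],
    [[-0.0491,-0.0393,0.0772],[0.0039,0.0694,0.0447],1],
    [[-0.07,-0.13,0.07],[0.0039,0.0694,0.0447],1],
    [[-0.1,-0.23,0.05],[0.0039,0.0694,0.0447],1],
    [[-0.12,-0.33,0.03],[0.0039,0.0694,0.0447],1],
    [[-0.1441,-0.43,0.0],[0.0039,0.0694,0.0447],1],
    [[-0.1441,-0.53,-0.03],[0.0039,0.0694,0.0447],1],
    [[-0.1441,-0.6114,-0.0395],[0.0039,0.0694,0.0447],1],
    [[-0.1441,-0.6114,-0.0395],[0.0039,0.0694,0.0447],1],
    [[-0.1441,-0.6114,-0.0395],[0.0039,0.0694,0.0447],1]
  ]
}}

```text
t: 21.52
tool_pos: [0.4632, -0.3431, 0.2296]
orientation: [-3.138, -0.137, -0.0]
force: [-0.2, 0.3, -3.0]
opening: 0.0354
```

```bash
python3 - <<'E'
from pad import *
for i in range(2): C=cam('wrist')
s=robot.read_state(); print(s['t'],s['tool_pos'],np.abs(s['dq']).max())
save(C['img'],'w14.png')
import pickle; pickle.dump(C,open('w14.pkl','wb'))
P=np.array([.463,-.3415,.004])
a=np.radians(5.1);cs=np.array([[np.cos(a),-np.sin(a)],[np.sin(a),np.cos(a)]])
cor=[np.r_[P[:2]+cs@np.array(c),.004] for c in [(.055,.06),(.055,-.06),(-.055,-.06),(-.055,.06)]]
print(proj(C,np.array(cor)))
pj(.463,-.3433,.0815)
E
```

```text
by/0.6 per mm [0.00033 0.00163 0.     ] bz/0.6 per mm [-0.00069  0.00014  0.00151]
21.625 [ 0.46363303 -0.34237724  0.23039443] 0.009615762397800764
[[274.20405508 132.41928322]
 [367.25598239 132.30117031]
 [364.5907219  214.35667733]
 [277.05130301 214.48130459]]
shift [-0.0011 -0.0015 -0.2482] turn [-0.      0.0001 -0.0002] 0.10010280559484791
```

View pics/w14.png

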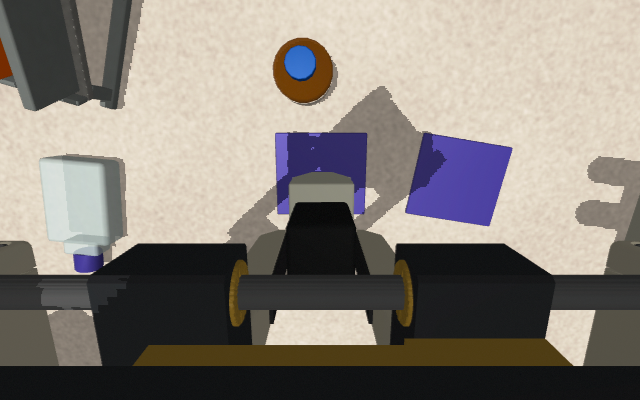

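Request:
{"method": "jog_arm", "body": {
  "commands": [
    [[-0.0011,-0.001,-0.08],[0,0,0],1],
    [[-0.0011,-0.001,-0.16],[0,0,0],1],
    [[-0.0011,-0.001,-0.22],[0,0,0],1],
    [[-0.0011,-0.001,-0.24],[0,0,0],1],
    [[-0.0011,-0.001,-0.248],[0,0,0],1],
    [[-0.0011,-0.001,-0.248],[0,0,0],1],
    [[-0.0011,-0.001,-0.248],[0,0,0],1]
  ]
}}

```text
t: 22.5
tool_pos: [0.464, -0.3438, 0.0835]
orientation: [3.137, 0.139, 0.005]
force: [-0.3, -0.6, -3.1]
opening: 0.0357
```

```bash
python3 - <<'E'
from pad import *
s=robot.read_state(); print(s['t'],s['tool_pos'],s['orientation'],s['force'],s['wrist_torque'],s['opening'])
pj(.463,-.343,.0808)
E
```

```text
by/0.6 per mm [0.00033 0.00163 0.     ] bz/0.6 per mm [-0.00069  0.00014  0.00151]
22.5 [ 0.46403781 -0.34377307  0.08348995] [3.13652544 0.13943577 0.00476072] [-0.29549037 -0.61262738 -3.10176199] [ 0.04381012 -0.04213687  0.05761822] 0.03568166879197109
shift [-0.0017  0.0013 -0.0045] turn [ 0.0003  0.0005 -0.0003] 0.22613199010369517
```

Request:
{"method": "jog_arm", "body": {
  "commands": [
    [[-0.0017,0.0013,-0.0025],[0.0003,0.0005,-0.0003],1],
    [[-0.0017,0.0013,-0.0035],[0.0003,0.0005,-0.0003],1],
    [[-0.0017,0.0013,-0.0045],[0.0003,0.0005,-0.0003],1],
    [[-0.0017,0.0013,-0.0045],[0.0003,0.0005,-0.0003],1]
  ]
}}

```text
t: 23.0
tool_pos: [0.4633, -0.3434, 0.0816]
orientation: [3.138, 0.136, 0.001]
force: [-2.0, 0.2, 4.3]
opening: 0.0358
```

```bash
python3 - <<'E'
from pad import *
for i in range(3):
    s=robot.read_state(); print(s['t'],s['tool_pos'],s['orientation'],s['force'],s['wrist_torque'],s['opening']); cam('top')
E
```

```text
by/0.6 per mm [0.00033 0.00163 0.     ] bz/0.6 per mm [-0.00069  0.00014  0.00151]
23.0 [ 0.46332928 -0.34338709  0.08161758] [3.13786412e+00 1.36429469e-01 1.11361312e-03] [-1.97272833  0.2193221   4.29397424] [ 0.19747816  0.33447391 -0.01668651] 0.03576654244783412
23.05 [ 0.46330511 -0.34338016  0.08155684] [3.13789461e+00 1.36479086e-01 1.02400538e-03] [-1.20578508  0.53679496  4.69710967] [0.27721625 0.31732572 0.04381419] 0.035699507061405705
23.1 [ 0.46327117 -0.34337617  0.08154144] [3.13790768e+00 1.36426449e-01 9.33008851e-04] [-2.11498476  0.02252413  5.37526771] [0.27015441 0.35743113 0.01999658] 0.03566095310082028
```

Request:
{"method": "jog_arm", "body": {
  "commands": [
    [[0,0,0.0003],[0,0,0],0.1],
    [[0,0,0.0003],[0,0,0],-0.3],
    [[0,0,0.0003],[0,0,0],-1],
    [[0,0,0.0003],[0,0,0],-1],
    [[0,0,0.0003],[0,0,0],-1],
    [[0,0,0.0003],[0,0,0],-1]
  ]
}}

```text
t: 23.9
tool_pos: [0.4633, -0.3434, 0.0817]
orientation: [3.138, 0.136, 0.001]
force: [-0.5, -0.2, 0.2]
opening: 0.0871
```

Request:
{"method": "jog_arm", "body": {
  "commands": [
    [[0,0,0.03],[0,0,0],-1],
    [[0,0,0.1],[0,0,0],-1],
    [[0,0,0.18],[0,0,0],-1],
    [[-0.05,0,0.25],[0,0,0],-1],
    [[-0.12,0,0.27],[0,0,0],-1],
    [[-0.12,0,0.27],[0,0,0],-1],
    [[-0.12,0,0.27],[0,0,0],-1]
  ]
}}

```text
t: 24.78
tool_pos: [0.3917, -0.3435, 0.2445]
orientation: [3.137, 0.136, 0.003]
force: [0.6, 0.1, -0.0]
opening: 0.0928
```

```bash
python3 - <<'E'
from h import *
C=cam('wrist'); C=cam('wrist'); save(C['img'],'w15.png'); T=cam('top'); save(T['img'],'t15.png')
a=T['img'][140:240,195:335]; save(cv2.resize(a,None,fx=5.7,fy=5.7,interpolation=cv2.INTER_CUBIC),'t15z.png')
import pickle; pickle.dump(C,open('w15.pkl','wb'))
a=C['img'][70:190,260:380]; save(cv2.resize(a,None,fx=5,fy=5,interpolation=cv2.INTER_CUBIC),'w15z.png')
s=robot.read_state(); print(s['t'],s['tool_pos'],s['force'],s['opening'])
E
```

```text
24.925 [ 0.39170199 -0.34293779  0.24301429] [0.45862955 0.20778876 0.59956262] 0.09276424511561358
```

View pics/w15z.png

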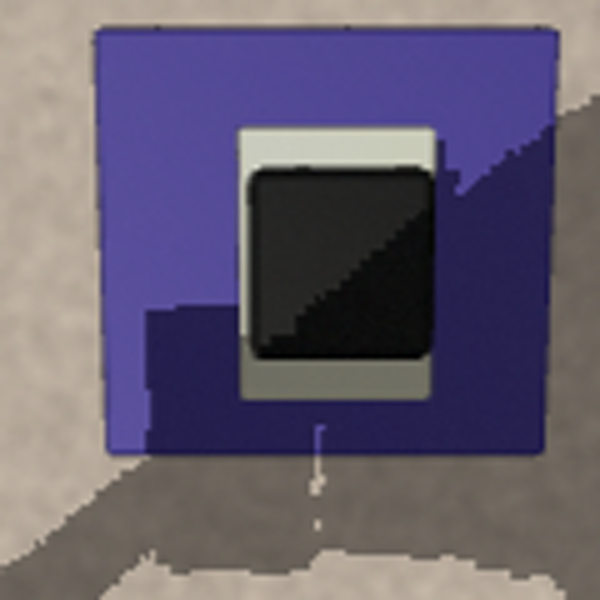

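View pics/t15.png

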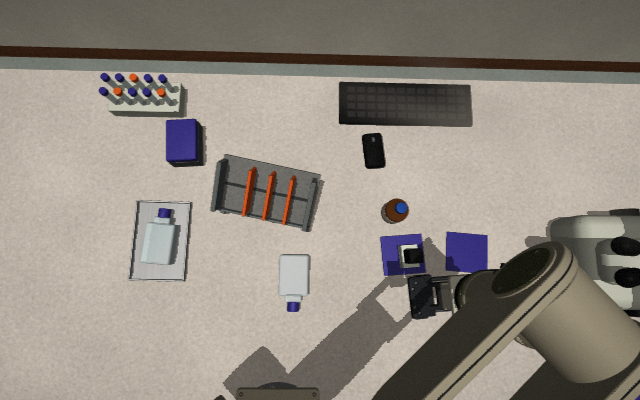

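View pics/t15z.png

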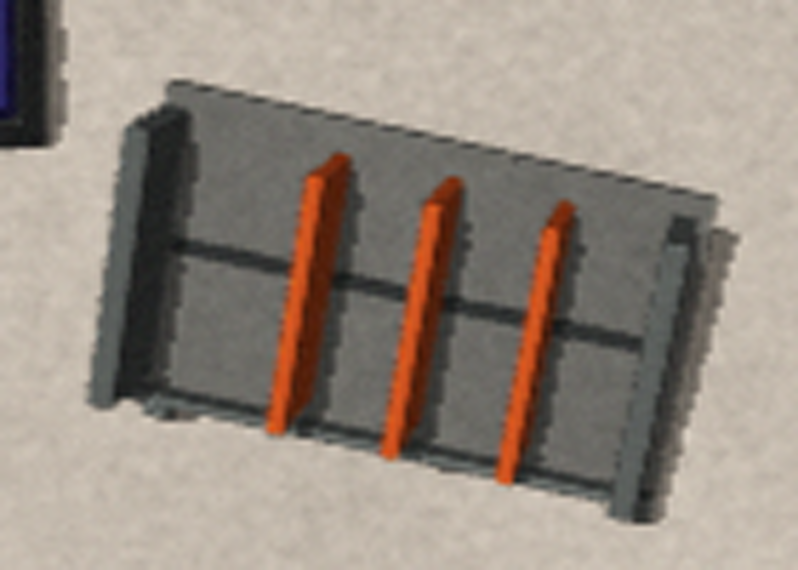

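```bash
python3 - <<'E'
from h import *
import pickle; C=pickle.load(open('w15.pkl','rb'))
for n,z,P in [('handle',.126,[(249,170),(434,168),(432,356),(250,358)]),('body',.070,[(238,128),(436,127),(431,400),(240,400)]),('pad',.004,[(95,30),(558,30),(545,454),(107,454)])]:
    W=np.array([onz(C,((u+.5)/5-.5+260,(v+.5)/5-.5+70),z)[:2] for u,v in P]); d=W[0]-W[3]+W[1]-W[2]
    print(n,W.mean(0),np.degrees(np.arctan2(d[1],d[0])))
robot.close_job()
E
```

```text
handle [ 0.45868924 -0.34295975] 5.112209185519915
body [ 0.45840079 -0.34319864] 4.903646656733192
pad [ 0.46298648 -0.3415236 ] 5.072774314874231
the job is handed in; nothing more can be done
```

The three dividers are set and the gauge block stands upright and released on its blue pad. I handed the job in at about 25 s of the 67 s allowed. The hand-in gives no verdict.

- **Gauging:** I worked from the wall outwards, slots 1, 2 and 3 in order. In each slot I pressed the block square until it met the bed with about 21 N. In slot 1 it lay flush against the wall, pressing on it with about 4 N.
- **Divider spacing:** By wrist camera, with an accuracy of about 0.5 mm:

| Spacing (centre to centre, except the first) | Measured | Target |
|---|---|---|
| Wall face to divider 1 centre | 48.5 mm | 48 mm |
| Divider 1 to divider 2 | 52.1 mm | 52 mm |
| Divider 2 to divider 3 | 51.7 mm | 52 mm |

- **Disagreement:** The arm's own readings suggest slots 2 and 3 are about 0.3 mm too wide. The camera does not show that for slot 3. The wrist camera also reads about 1.7 mm off sideways, so I found slot 1 by touching the wall.
- **Block on the pad:** It stands upright and its turn matches the pad within 0.2 degrees. It is not quite centred: about 4.5 mm towards the robot and 1.5 mm sideways, probably because it slipped in the grip during pressing. I saw this only in the final check, whose script also handed the job in, so I did not correct it.
- **Bystanders:** In the last top view the bottle, flasks, tip box and mouse show no visible movement. The arm was clear of everything, and its force reading was near zero.

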